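# Stand the test tiles in the ware tray

## Task

Two L-shaped clay test tiles are lying on their backs on the table: stand both in the two empty end bays of the dark wooden ware tray, one to a bay and in the middle of it, each upright on its foot exactly like the tile in the middle bay: foot pointing to the open front and the slab's back squarely and fully against the rail, with no gap. Fired clay chips, so set them down and push them home gently, and do not shift the sample tile, the little jar or the cup.

Things in the scene. Friction and masses are not known exactly. Their poses are not given: they have to be found in the camera images.
- tile_a_mid (a point): centre of the slab of an L-shaped pale clay tile: slab 76 long, 40 wide, 10 mm thick; at its bottom end a foot 40 wide, 10 thick, projecting 28 mm from the face. Starts lying on its back on the table (this point 5 mm up), foot sticking up, top end roughly to the robot's right. Axes: x along the slab to its top end (up when standing), y across the width, z out of the face, as the foot projects
- tile_a_toe (a point): the tip of tile_a's foot, middle of its width: 33 mm from the slab's centre towards the bottom end and 33 mm out of the face; axes as tile_a_mid
- tile_b_mid (a point): a second tile just like tile_a, also lying on its back but with its top end roughly to the robot's left; point and axes as for tile_a_mid
- tile_b_toe (a point): the tip of tile_b's foot, as for tile_a_toe
- tile_a: tile_a as a body, about 80 g, same axes; origin at the centre of the slab's back, 5 mm from tile_a_mid. Its centre of mass is about 9 mm from the slab's centre towards the foot and 5 mm towards the face. A dark dot near the top end is only a mark
- tile_b: tile_b as a body, as for tile_a; origin at the centre of the slab's back
- tray: dark wooden ware tray fixed to the table, 120 deep (x), 291 wide (y) mm. Origin: centre of its underside; x from the open front (right) to the rail (left), y along it to the robot's end, z up. Floor 12 mm up. Rail 12 thick, 26 high above the floor, its front face at x = 45 mm. Ribs 6 wide, 4 high at y = -142.5, -47.5, 47.5, 142.5 mm part three bays. Slab centre of a tile in place: x 40, z 50
- bay_near (a point): middle of the bay at the robot's end (tray y = 95 mm) where the floor meets the rail's front face (tray x = 45, z = 12); axes as the tray's
- bay_far (a point): middle of the bay at the far end (tray y = -95 mm) where the floor meets the rail's front face; axes as the tray's
- sample_mid (a point): a third such tile already standing as it should in the middle bay, loose: leave it alone. Centre of its slab, 38 mm above the tray floor; axes: x away from its face, z up
- jar_mid (a point): a small capped glaze jar, 46 mm in diameter and 62 high with its cap, loose on the table among the tiles; point on its axis 31 mm above the table
- cup_mid (a point): a white cup, 72 mm in diameter and 85 high, loose on the table behind the tray; point on its axis 42 mm up
Things that resemble listed ones, but are neither listed nor needed, are in the scene too. What is shaped like the tile_b but green, pink or turquoise is not meant.

How it is judged:
By the outcome, as a careful person would: the job done as asked, in the order asked, and still so for the second after the job is handed in, with the robot touching nothing.
It also fails if it takes over 72 s, if anything falls off the work surface, if the arm or the gripper's body presses on something with over 40 N, if the wrist force passes 120 N, or if a joint passes its speed limit or range.

## Robot

A 6-joint arm with a two-finger parallel gripper is mounted at the origin on the work surface. World frame = base frame: x ahead of the robot, y to its left, z up, the work surface at z = 0. Lengths are in m, angles in degrees, forces in N, time in s.
With the tool pointing down it reaches from about 0.375 to 0.9 m from the base axis. Payload 3.1 kg.
Tool frame: the origin (TCP) lies at the very end of the fingers, on their centre line; the grasp point (between the pads) lies 19 mm behind it; z points along the fingers, y is the line along which they close (so a half turn about z gives the same grasp; the last joint's range is limited). The gripper opens to 87 mm and grips with 3 to 60 N. Pads are 19 mm wide; open, the fingers measure 117 mm over their backs; the gripper's body (75 mm by 190 mm) begins 51 mm behind the grasp point.
Start: joints at [-77.951, 30.224, 82.088, -0, 67.689, -10.227], TCP at [0.237, -0.578, 0.223] pointing down, gripper open.
Joint ranges: [-176.69, 176.69], [-43.24, 126.21], [12.49, 139.97], [-82, 262], [0, 151.66], [-163.58, 163.58]. Speed limits (degrees/s): [159.86, 159.86, 180, 180, 180, 180].

## Interface

Orientations are given as a 3x3 rotation matrix whose columns are the frame's x, y, z axes.
In Python, from rig import bot gives the robot as it stands.
- The arm moves only by the tool move_arm, never from a script. Its argument "increments" is a list of rows, each an object with "xyz": the shift along the tool's x, y, z in mm, a list of three; "roll": the turn about the tool's z in rad; "grip": the opening in per cent of the stroke, from 0 (shut) to 100 (fully open). A call has 1 to 5 rows; each row shifts and turns the commanded pose from where the row before left it, along the tool's axes as they then stand; what a row does not reach is not made up. A row lasts 1/12 s, in which the tool goes at most 41.7 mm and 7.16 degrees, less where a joint would pass 70% of its speed; a pose out of reach is approached as far as the arm can. A call is refused whole if a number of a shift passes 41.7 or a number of a turn 0.125, either way. A call with a gripper value outside its range is refused whole. The fingers move at their own pace and stop on an object; the grip force is fixed at half the most. Time passes only in rows, so rows that do not move let the fingers close. It gives the time, the measured TCP pose, the force, the opening and the grip force at its end, in the units of the state.
- bot.read_state(): the state, without advancing time (a new reading comes with each control period).
- bot.capture(name): name is "scene" or "top"; returns (picture, depth): 384x512x3 uint8, red, green, blue; 384x512 float32, m along the optical axis (not along the pixel's ray), 0 where there is no reading.
- bot.camera_model(name): a dict with "intrinsics" (3x3 intrinsics, pixels), "rvec" (rotation vector, rad) and "tvec" (3), from world to camera coordinates, as OpenCV has them. Camera axes: x right, y down, z forward; pixel columns grow to the right and rows downward; lengths in m; the calibration is good to about 2 mm. A picture is of the moment at which its call begins. camera_model takes no time and is no camera call.
- bot.hand_in(): hands the job in; it is judged then, once.
Trained networks look in the newest picture that a camera, given by its name, has taken for a name from the list of things; names that differ only in an ending like _2 or _b are one class to them, and where a whole thing is asked for, a point or a joint stands for the part that bears it (a point fixed in the world has none). Each returns a list of dicts, best first, with "conf" (0 to 1); they miss things now and then, are a little off and sometimes report something else, mostly with a low value. They report only what shows in the picture. A call takes as long as a camera call. They do not tell look-alikes from the thing itself.
- bot.spot_in(label, camera): "at" ([x, y, z] in m, in the coordinates of the camera as it stood for that picture, good to about 4 mm: the middle of the surface that is visible of it).
- bot.trace(label, camera): "mask" (384x512 bool, what is visible of it).
The state is a dict: "time_s": time; "joint_positions": joint angles; "qvel": joint speeds; "tau": joint torques, N m; "position": TCP position; "tcp_rot": TCP orientation; "force": force on the tool from outside, world axes, zero at the start; "moment": the same for the moment, N m; "opening": opening from 0.0 (shut) to 1.0 (fully open); "grasp_force": force on a finger pad.
Only numpy, scipy, OpenCV 4.12 (cv2) and the standard library are available. Lean on these libraries where they do the work, as an engineer would, in place of code of your own. Each camera call takes 0.05 s, during which the arm holds its last target. There are 200 camera calls.

## Working session

There is one attempt and no reset: what is moved stays moved. The work goes in short steps, Python scripts to look and compute and a tool call to move; the robot and the scene stay as the last step left them, time stands still between calls to the robot, and variables do not carry over. Pictures are saved under pics/ and viewed, at most 10 in all, crops included, and the job is handed in when it is done.

Besides the shell and the picture viewer there is one more tool, called after "Call:" as a command line: name --argument value ..., lists and objects as JSON in quotes. move_arm: Moves the arm, as the interface text tells. Its arguments: {"type":"object","properties":{"increments":{"type":"array"}},"required":["increments"]}

```bash
mkdir -p pics
cat > h.py <<'E'
import numpy as np, cv2
from rig import bot
def cam(n):
    m=bot.camera_model(n); R=cv2.Rodrigues(np.array(m["rvec"],float))[0]
    return np.array(m["intrinsics"],float),R,np.array(m["tvec"],float).ravel()
def cloud(n,d):
    K,R,t=cam(n); v,u=np.mgrid[:384,:512]
    p=np.stack([(u-K[0,2])/K[0,0]*d,(v-K[1,2])/K[1,1]*d,d],-1)
    return (p-t)@R
def proj(n,P):
    K,R,t=cam(n); q=(R@np.array(P).T).T+t; q=q@K.T; return q[...,:2]/q[...,2:]
def w(n,c):
    K,R,t=cam(n); return R.T@(np.array(c)-t)
E
python3 - <<'E'
from h import *
for n in ["scene","top"]:
    p,d=bot.capture(n); cv2.imwrite(f"pics/{n}0.png",cv2.resize(p[...,::-1],(800,600)))
    np.savez(f"/tmp/{n}0.npz",p=p,d=d)
    K,R,t=cam(n); print(n,-R.T@t,R[2])
    for l in ["tile_a","tray","jar_mid","cup_mid","sample_mid","tile_a_toe"]:
        for r in bot.spot_in(l,n): 
            P=w(n,r["at"]);print(n,l,round(r["conf"],2),P.round(3),proj(n,P).round())
print(bot.read_state())
E
```

```text
scene [ 1.34790472 -0.10589557  0.56761414] [-0.81792222  0.21655715 -0.53301618]
scene tile_a 0.95 [ 0.673 -0.111  0.005] [167. 254.]
scene tile_a 0.82 [ 0.751 -0.017  0.01 ] [220. 269.]
scene tile_a 0.67 [ 0.556 -0.048  0.008] [190. 216.]
scene tile_a 0.58 [ 0.45  -0.118  0.003] [156. 198.]
scene jar_mid 0.93 [ 0.569 -0.145  0.042] [145. 214.]
scene sample_mid 0.64 [0.553 0.215 0.028] [297. 191.]
scene tile_a_toe 0.76 [ 0.445 -0.12   0.008] [154. 196.]
scene tile_a_toe 0.69 [ 0.671 -0.118  0.009] [163. 253.]
top [0.50059421 0.12583716 1.01670293] [ 0.12643907 -0.00257662 -0.99197103]
top tile_a 0.92 [ 0.66  -0.11   0.007] [365. 168.]
top tile_a 0.85 [ 0.444 -0.13   0.01 ] [379. 266.]
top tile_a 0.66 [ 0.542 -0.045  0.011] [339. 221.]
top tile_a 0.66 [ 0.755 -0.007  0.007] [318. 127.]
top tile_a 0.64 [ 0.763 -0.189  0.014] [399. 122.]
top tray 0.59 [0.535 0.171 0.014] [241. 226.]
top jar_mid 0.81 [ 0.549 -0.141  0.063] [388. 216.]
top jar_mid 0.18 [ 0.445 -0.132  0.01 ] [380. 265.]
top cup_mid 0.79 [0.481 0.397 0.046] [133. 253.]
top sample_mid 0.84 [0.543 0.208 0.023] [223. 222.]
t
[... 152 characters left out ...]
786664e-04,
        6.76871866e+01, -1.02288843e+01]), 'qvel': array([ 0.04029612, -0.05999614,  0.02133285, -0.03555821, -0.03849564,
        0.04145167]), 'tau': array([-5.02687283e-05, -4.39862108e+01, -1.76950908e+01,  6.34295354e-02,
        5.05188759e-02, -1.88050348e-05]), 'position': array([ 0.23694302, -0.57836392,  0.22259373]), 'tcp_rot': array([[ 9.25360333e-01,  3.79088715e-01,  2.18530483e-05],
       [ 3.79088714e-01, -9.25360325e-01, -1.24028961e-04],
       [-2.67960356e-05,  1.23055725e-04, -9.99999992e-01]]), 'force': array([ 0.03371976, -0.62263189,  1.62571794]), 'moment': array([-0.00383893, -0.00542808,  0.02722637]), 'grasp_force': 0.0, 'opening': 0.9982828479986245}
```

View pics/scene0.png

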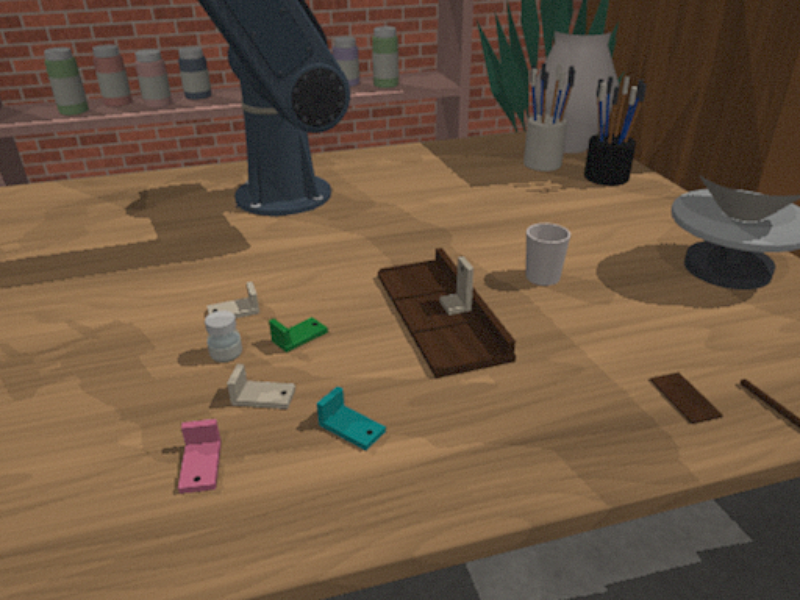

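View pics/top0.png

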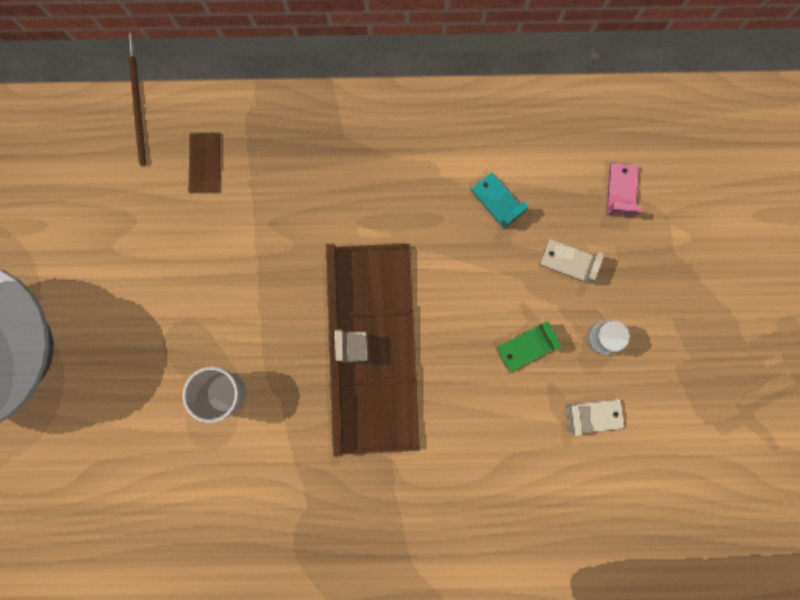

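The scene shot shows two pale tiles, at about (262,390) and (235,305), with green (300,332), pink (200,455) and turquoise (350,418) look-alikes. The sample tile is at (460,290).

In the top view:
- **tile_b:** the pale tile at (571,261). Its foot is on the right and its top end points left.
- **tile_a:** the pale tile at (597,416). Its foot is on the left and its dotted top end points right.
- **Others:** the jar is at (609,337), the cup at (213,395), and the tray's rail is on the left at x≈335.

Next I'll measure accurate poses and check the choice in one crop.

Run:
```python
from h import *
T=np.load("/tmp/top0.npz");S=np.load("/tmp/scene0.npz")
ct=cloud("top",T["d"]);cs=cloud("scene",S["d"])
print("table z",np.median(ct[300:340,200:300,2]),np.median(cs[300:330,200:300,2]))
def sel(c,p,d,x0,x1,y0,y1,z0,z1,col=None):
    m=(d>0)&(c[...,0]>x0)&(c[...,0]<x1)&(c[...,1]>y0)&(c[...,1]<y1)&(c[...,2]>z0)&(c[...,2]<z1)
    if col=="pale": 
        h=cv2.cvtColor(p,cv2.COLOR_RGB2HSV); m&=(h[...,1]<70)
    return m
for nm,b in dict(a=(.40,.485,-.185,-.08),b=(.61,.70,-.17,-.06),s=(.50,.57,.16,.25)).items():
  for cn,c,A in (("top",ct,T),("scene",cs,S)):
    for lbl,z0,z1 in (("slab",.004,.018),("foot",.025,.05),("high",.06,.12)):
        m=sel(c,A["p"],A["d"],*b,z0,z1,"pale"); q=c[m]
        if len(q)<8: continue
        r=cv2.minAreaRect(q[:,:2].astype(np.float32)*1000)
        print(nm,cn,lbl,len(q),"cent",np.round(r[0],1),"size",np.round(r[1],1),"ang",round(r[2],1),"z",np.percentile(q[:,2],[5,50,95]).round(4))
# tray: rail top, floor
for cn,c,A in (("top",ct,T),("scene",cs,S)):
    g=A["p"].sum(-1)
    for lbl,z0,z1 in (("rail",.034,.044),("floor",.008,.015)):
        m=sel(c,A["p"],A["d"],.36,.72,.10,.27,z0,z1)&(g<230)
        q=c[m]; r=cv2.minAreaRect(q[:,:2].astype(np.float32)*1000)
        print("tray",cn,lbl,len(q),np.round(r[0],1),np.round(r[1],1),round(r[2],1),np.median(q[:,2]).round(4))
for n,P in dict(jar=(.549,-.141,.06),).items():
    q=ct[sel(ct,T["p"],T["d"],.50,.60,-.19,-.10,.055,.07)]; print("jar",np.mean(q,0).round(4),np.ptp(q,axis=0).round(3))
q=ct[sel(ct,T["p"],T["d"],.40,.56,.32,.47,.08,.095)]; print("cup",(q.min(0)/2+q.max(0)/2).round(4),np.ptp(q,axis=0).round(3))
cv2.imwrite("pics/crop1.png",cv2.resize(T["p"][140:290,300:440,::-1],(700,600*150*700//(140*750*1) if 0 else 600),interpolation=cv2.INTER_CUBIC))
```

```text
table z -0.0002437755257740378 -0.001247509703324812
a top slab 517 cent [ 442.5 -133.1] size [39.4 76.5] ang 5.0 z [0.0065 0.0097 0.0128]
a top foot 109 cent [439.5 -99.9] size [39.5 10.8] ang 6.0 z [0.0279 0.0369 0.0405]
a scene slab 227 cent [ 445.4 -133.8] size [42.4 75.6] ang 2.2 z [0.0058 0.0083 0.0101]
a scene foot 50 cent [ 441.7 -101.1] size [44.4  8.8] ang 3.5 z [0.0259 0.0351 0.0372]
b top slab 526 cent [ 663.9 -105.5] size [72.3 40.6] ang 67.6 z [0.0065 0.0097 0.0129]
b top foot 97 cent [ 650.2 -137. ] size [10.2 39.6] ang 68.9 z [0.0296 0.0371 0.0403]
b scene slab 512 cent [ 666.4 -107. ] size [76.  42.8] ang 67.8 z [0.0057 0.0085 0.0123]
b scene foot 109 cent [ 654.5 -137.9] size [10.9 42.3] ang 66.7 z [0.0259 0.0353 0.0376]
s top slab 13 cent [548.1 200.5] size [35.5 26.6] ang 0.3 z [0.0104 0.0171 0.0177]
s top foot 22 cent [549.9 205.7] size [45.6 28.3] ang 19.2 z [0.0253 0.0349 0.0403]
s top high 114 cent [543.9 216.6] size [38.7  9.9] ang 1.6 z [0.0709 0.0872 0.0901]
s scene slab 70 cent [534.9 201.9] size [38.5 69.1] ang 89.7 z [0.0096 0.0142 0.0177]
s scene foot 85 cent [535.2 215.6] size [67.9 10.9] ang 1.2 z [0.0267 0.0373 0.0485]
s scene high 118 cent [548.2 216.4] size [42.4 10.7] ang 2.6 z [0.0618 0.0778 0.0872]
tray top rail 660 [541.9 222.9] [287.2  21.8] 1.9 0.0377
tray top floor 5349 [543.9 170.3] [290.7 105.2] 1.8 0.0118
tray scene rail 274 [545.9 223.2] [290.8  23.3] 1.9 0.0362
tray scene floor 2853 [546.5 173.4] [297.  116.9] 2.7 0.0106
jar [ 0.5512 -0.1491  0.0614] [0.04  0.042 0.01 ]
cup [0.4823 0.3837 0.0844] [0.07  0.071 0.009]
```

View pics/crop1.png

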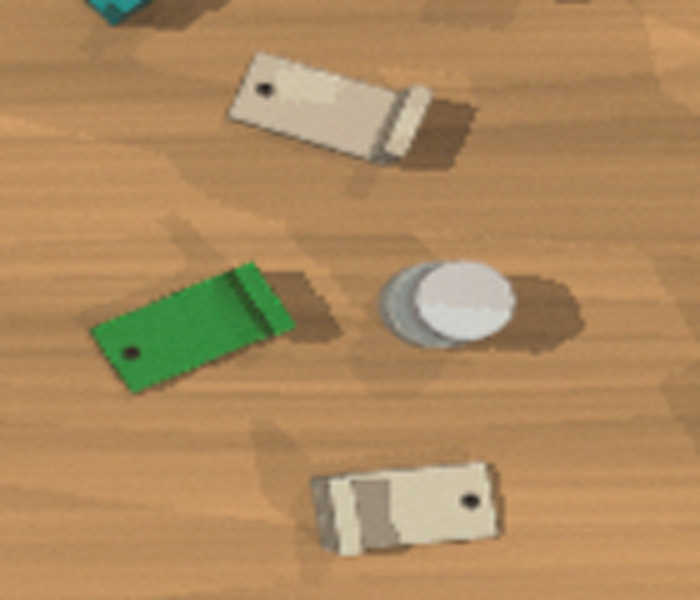

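The crop agrees: tile_b is at (330,110), tile_a at (410,510), and the jar (465,300) and green tile lie between them. I'll go to tile_b first, since its top already points towards the rail.

Call:
move_arm --increments '[{"xyz":[37,-18,0],"roll":0,"grip":100},{"xyz":[37,-18,0],"roll":0,"grip":100},{"xyz":[37,-18,0],"roll":0,"grip":100},{"xyz":[37,-18,0],"roll":0,"grip":100}]'

```text
time_s: 1.03
position: [0.3473, -0.4544, 0.2226]
tcp_rot: [[0.926, 0.378, 0.0], [0.378, -0.926, -0.0], [0.0, 0.0, -1.0]]
force: [0.5, 0.7, 1.0]
opening: 0.997
grasp_force: 0.0
```

Call:
move_arm --increments '[{"xyz":[37,-18,0],"roll":0,"grip":100},{"xyz":[37,-18,0],"roll":0,"grip":100},{"xyz":[37,-18,0],"roll":0,"grip":100},{"xyz":[37,-18,0],"roll":0,"grip":100}]'

```text
time_s: 1.37
position: [0.4574, -0.3313, 0.2228]
tcp_rot: [[0.925, 0.379, 0.0], [0.379, -0.925, -0.0], [0.0, 0.001, -1.0]]
force: [0.0, -0.8, 0.3]
opening: 0.997
grasp_force: 0.0
```

Call:
move_arm --increments '[{"xyz":[37,-18,0],"roll":0,"grip":100},{"xyz":[37,-18,0],"roll":0,"grip":100},{"xyz":[37,-18,0],"roll":0,"grip":100},{"xyz":[37,-18,0],"roll":0,"grip":100}]'

```text
time_s: 1.7
position: [0.5671, -0.2084, 0.2228]
tcp_rot: [[0.925, 0.379, 0.0], [0.379, -0.925, -0.0], [0.0, 0.0, -1.0]]
force: [0.1, -0.4, 0.2]
opening: 1.0
grasp_force: 0.0
```

Call:
move_arm --increments '[{"xyz":[37,-18,0],"roll":0,"grip":100},{"xyz":[37,-18,0],"roll":0,"grip":100},{"xyz":[37,-18,0],"roll":0,"grip":100},{"xyz":[37,-18,0],"roll":0,"grip":100}]'

```text
time_s: 2.03
position: [0.6767, -0.0856, 0.2227]
tcp_rot: [[0.925, 0.379, 0.0], [0.379, -0.925, -0.0], [0.0, 0.0, -1.0]]
force: [-0.4, -0.1, -0.4]
opening: 0.997
grasp_force: 0.0
```

Call:
move_arm --increments '[{"xyz":[0,0,20],"roll":-0.12,"grip":100},{"xyz":[0,0,20],"roll":-0.12,"grip":100},{"xyz":[0,0,20],"roll":-0.12,"grip":100},{"xyz":[0,0,20],"roll":-0.12,"grip":100}]'

```text
time_s: 2.37
position: [0.6759, -0.0867, 0.1417]
tcp_rot: [[0.64, 0.768, 0.0], [0.768, -0.64, -0.0], [0.0, 0.0, -1.0]]
force: [0.2, 0.5, 0.2]
opening: 1.001
grasp_force: 0.0
```

Call:
move_arm --increments '[{"xyz":[0,0,20],"roll":-0.12,"grip":100},{"xyz":[0,0,20],"roll":-0.12,"grip":100},{"xyz":[0,0,0],"roll":-0.072,"grip":100},{"xyz":[0,0,0],"roll":0,"grip":100}]'

```text
time_s: 2.7
position: [0.6744, -0.087, 0.1006]
tcp_rot: [[0.379, 0.925, -0.004], [0.925, -0.379, 0.001], [-0.0, -0.004, -1.0]]
force: [-0.0, -0.1, -0.3]
opening: 1.001
grasp_force: 0.0
```

Call:
move_arm --increments '[{"xyz":[4,0,35],"roll":0,"grip":100},{"xyz":[0,0,35],"roll":0,"grip":100},{"xyz":[0,0,20],"roll":0,"grip":80},{"xyz":[0,0,5],"roll":0,"grip":65},{"xyz":[0,0,3],"roll":0,"grip":55}]'

```text
time_s: 3.12
position: [0.6769, -0.0836, 0.0038]
tcp_rot: [[0.381, 0.924, -0.001], [0.924, -0.381, 0.0], [-0.0, -0.001, -1.0]]
force: [-0.3, -0.1, 1.7]
opening: 0.852
grasp_force: 0.0
```

Call:
move_arm --increments '[{"xyz":[0,0,0],"roll":0,"grip":50},{"xyz":[0,0,0],"roll":0,"grip":48},{"xyz":[0,0,0],"roll":0,"grip":47},{"xyz":[0,0,0],"roll":0,"grip":47}]'

```text
time_s: 3.45
position: [0.6783, -0.0841, 0.0064]
tcp_rot: [[0.38, 0.925, 0.003], [0.925, -0.38, -0.001], [0.0, 0.003, -1.0]]
force: [0.3, 0.3, 0.3]
opening: 0.559
grasp_force: 0.2
```

Call:
move_arm --increments '[{"xyz":[0,0,0],"roll":0,"grip":46},{"xyz":[0,0,0],"roll":0,"grip":46}]'

```text
time_s: 3.62
position: [0.6773, -0.0837, 0.0054]
tcp_rot: [[0.38, 0.925, 0.001], [0.925, -0.38, -0.0], [0.0, 0.001, -1.0]]
force: [-1.4, 0.1, 0.4]
opening: 0.479
grasp_force: 0.3
```

Call:
move_arm --increments '[{"xyz":[0,0,0],"roll":0,"grip":45},{"xyz":[0,0,0],"roll":0,"grip":45}]'

```text
time_s: 3.78
position: [0.6772, -0.0837, 0.0051]
tcp_rot: [[0.38, 0.925, 0.0], [0.925, -0.38, 0.0], [0.0, 0.0, -1.0]]
force: [-1.5, 0.5, 3.7]
opening: 0.456
grasp_force: 14.0
```

Call:
move_arm --increments '[{"xyz":[0,0,0],"roll":0,"grip":44},{"xyz":[0,0,0],"roll":0,"grip":44}]'

```text
time_s: 3.95
position: [0.6772, -0.0837, 0.0051]
tcp_rot: [[0.38, 0.925, 0.0], [0.925, -0.38, -0.0], [0.0, 0.0, -1.0]]
force: [-1.4, 0.5, 5.7]
opening: 0.454
grasp_force: 29.9
```

Call:
move_arm --increments '[{"xyz":[0,0,0],"roll":0,"grip":47},{"xyz":[0,0,2],"roll":0,"grip":48},{"xyz":[0,0,0],"roll":0,"grip":48}]'

```text
time_s: 4.2
position: [0.677, -0.0838, 0.0018]
tcp_rot: [[0.38, 0.925, -0.0], [0.925, -0.38, -0.0], [-0.0, -0.0, -1.0]]
force: [0.3, 0.4, 0.2]
opening: 0.472
grasp_force: 0.0
```

Call:
move_arm --increments '[{"xyz":[0,0,0],"roll":0,"grip":45.5},{"xyz":[0,0,0],"roll":0,"grip":45.5},{"xyz":[0,0,0],"roll":0,"grip":45.5}]'

```text
time_s: 4.45
position: [0.6769, -0.0837, 0.0021]
tcp_rot: [[0.38, 0.925, -0.001], [0.925, -0.38, 0.0], [-0.0, -0.001, -1.0]]
force: [-0.3, -0.8, -0.5]
opening: 0.459
grasp_force: 12.9
```

Call:
move_arm --increments '[{"xyz":[0,0,0],"roll":0,"grip":45.2},{"xyz":[0,0,0],"roll":0,"grip":45.2},{"xyz":[0,0,0],"roll":0,"grip":45.2}]'

```text
time_s: 4.7
position: [0.6771, -0.0837, 0.0024]
tcp_rot: [[0.38, 0.925, -0.0], [0.925, -0.38, 0.0], [0.0, -0.0, -1.0]]
force: [-0.1, -0.5, -0.7]
opening: 0.454
grasp_force: 19.7
```

The grip force varies with how far the fingers are closed, contact being at about 46%. A light pinch should therefore let the tile pivot, so I'll swing it up about its heel.

Call:
move_arm --increments '[{"xyz":[0,0,0],"roll":0,"grip":45.95},{"xyz":[0,0,0],"roll":0,"grip":45.95},{"xyz":[0,0,0],"roll":0,"grip":45.95}]'

```text
time_s: 4.95
position: [0.6771, -0.0837, 0.0026]
tcp_rot: [[0.38, 0.925, 0.0], [0.925, -0.38, -0.0], [0.0, 0.0, -1.0]]
force: [0.4, -0.5, -0.1]
opening: 0.466
grasp_force: 7.2
```

Call:
move_arm --increments '[{"xyz":[-1,0,-5.5],"roll":0,"grip":45.95},{"xyz":[-1,0,-5.5],"roll":0,"grip":45.95},{"xyz":[-2,0,-5.3],"roll":0,"grip":45.95},{"xyz":[-2,0,-5.3],"roll":0,"grip":45.95},{"xyz":[0,0,0],"roll":0,"grip":45.95}]'

```text
time_s: 5.37
position: [0.6758, -0.0901, 0.0261]
tcp_rot: [[0.381, 0.925, 0.003], [0.925, -0.381, -0.001], [0.0, 0.003, -1.0]]
force: [1.1, 0.1, 0.1]
opening: 0.46
grasp_force: 0.9
```

Run:
```python
from h import *
p,d=bot.capture("scene"); u,v=proj("scene",[.67,-.1,.03]).astype(int)
cv2.imwrite("pics/c2.png",cv2.resize(p[v-60:v+60,u-80:u+80,::-1],(800,600),interpolation=cv2.INTER_CUBIC))
s=bot.read_state();print(s["force"],s["grasp_force"],s["position"])
```

```text
[0.73800881 0.50444638 0.32403934] 0.3245030762627721 [ 0.67560422 -0.08983215  0.02547125]
```

View pics/c2.png

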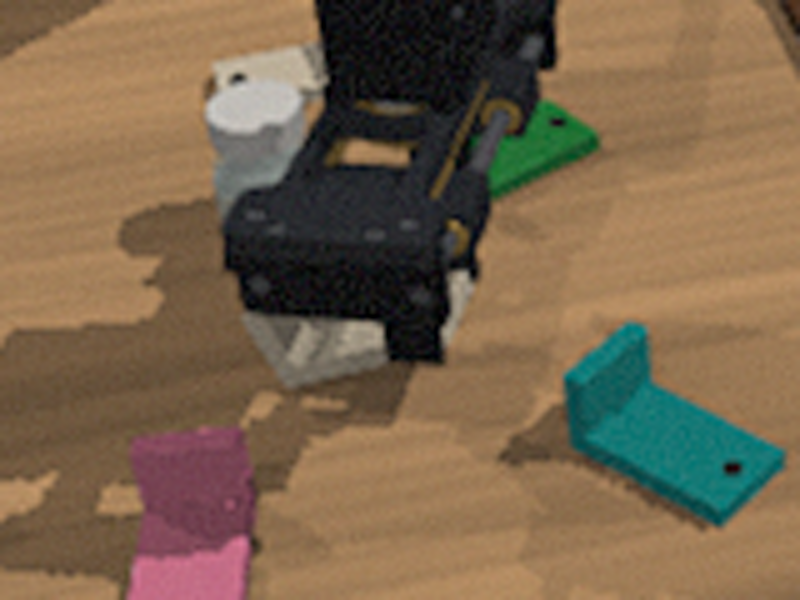

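In this crop the tile is tilted: its top is lifted at (460,300) and its heel is still on the table at (290,385). The light-pinch pivot works, so I'll continue the arc.

Call:
move_arm --increments '[{"xyz":[-2.7,0,-4.8],"roll":0,"grip":45.9},{"xyz":[-2.7,0,-4.8],"roll":0,"grip":45.9},{"xyz":[-3.5,0,-4.3],"roll":0,"grip":45.9},{"xyz":[-3.5,0,-4.3],"roll":0,"grip":45.9},{"xyz":[-4.2,0,-3.6],"roll":0,"grip":45.9}]'

```text
time_s: 5.83
position: [0.6685, -0.1049, 0.0466]
tcp_rot: [[0.38, 0.925, 0.0], [0.925, -0.38, -0.0], [0.0, 0.0, -1.0]]
force: [0.5, 1.2, -1.0]
opening: 0.466
grasp_force: 1.3
```

Call:
move_arm --increments '[{"xyz":[-4.2,0,-3.6],"roll":0,"grip":45.9},{"xyz":[-4.8,0,-2.9],"roll":0,"grip":45.9},{"xyz":[-4.8,0,-2.9],"roll":0,"grip":45.9},{"xyz":[-5.2,0,-2],"roll":0,"grip":45.9},{"xyz":[-5.2,0,-2],"roll":0,"grip":45.9}]'

```text
time_s: 6.25
position: [0.6592, -0.1275, 0.0598]
tcp_rot: [[0.38, 0.925, 0.0], [0.925, -0.38, -0.0], [0.0, 0.0, -1.0]]
force: [0.5, -0.0, 1.9]
opening: 0.462
grasp_force: 1.3
```

Call:
move_arm --increments '[{"xyz":[-5.5,0,-1],"roll":0,"grip":45.9},{"xyz":[-5.5,0,-1],"roll":0,"grip":45.9},{"xyz":[-5.6,0,0],"roll":0,"grip":45.9},{"xyz":[-5.6,0,0],"roll":0,"grip":45.9},{"xyz":[0,0,0],"roll":0,"grip":45.9}]'

```text
time_s: 6.67
position: [0.6504, -0.149, 0.0613]
tcp_rot: [[0.381, 0.925, -0.0], [0.925, -0.381, -0.001], [-0.001, -0.0, -1.0]]
force: [-0.2, -0.7, 1.4]
opening: 0.456
grasp_force: 1.4
```

Run:
```python
from h import *
p,d=bot.capture("scene"); u,v=proj("scene",[.66,-.12,.03]).astype(int)
cv2.imwrite("pics/c3.png",cv2.resize(p[v-60:v+60,u-80:u+80,::-1],(800,600),interpolation=cv2.INTER_CUBIC))
s=bot.read_state();print(s["force"],s["grasp_force"],s["position"])
```

```text
[-1.19491759  0.59506522  0.75262713] 1.4306089282035828 [ 0.65056633 -0.14841463  0.06120104]
```

View pics/c3.png

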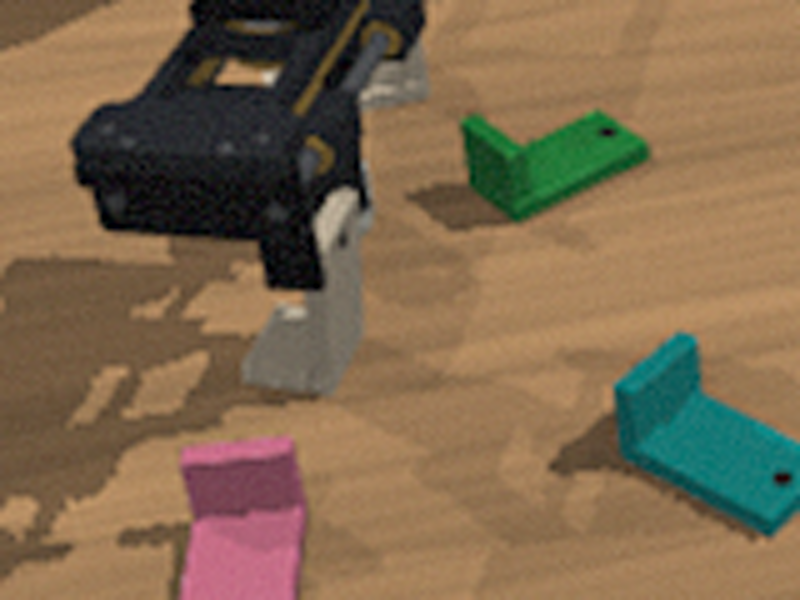

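The crop shows tile_b upright on its foot, base at about (300,390). I'll let it settle, regrip lower and firmly, lift, and turn it to the tray's yaw.

Call:
move_arm --increments '[{"xyz":[0,0,0],"roll":0,"grip":47},{"xyz":[0,0,0],"roll":0,"grip":50},{"xyz":[0,0,12],"roll":0,"grip":52},{"xyz":[0,0,12],"roll":0,"grip":52},{"xyz":[0,0,0],"roll":0,"grip":50}]'

```text
time_s: 7.13
position: [0.6486, -0.1464, 0.0338]
tcp_rot: [[0.38, 0.925, -0.006], [0.925, -0.38, 0.002], [-0.0, -0.006, -1.0]]
force: [-0.7, -0.8, -0.3]
opening: 0.508
grasp_force: 0.1
```

Call:
move_arm --increments '[{"xyz":[0,0,0],"roll":0,"grip":47},{"xyz":[0,0,0],"roll":0,"grip":46},{"xyz":[0,0,0],"roll":0,"grip":45.5},{"xyz":[0,0,0],"roll":0,"grip":45},{"xyz":[0,0,0],"roll":0,"grip":45}]'

```text
time_s: 7.55
position: [0.651, -0.1476, 0.0377]
tcp_rot: [[0.38, 0.925, 0.001], [0.925, -0.38, -0.0], [0.0, 0.001, -1.0]]
force: [1.1, -0.2, -1.3]
opening: 0.458
grasp_force: 24.1
```

Call:
move_arm --increments '[{"xyz":[0,0,-10],"roll":0,"grip":45},{"xyz":[0,0,-30],"roll":0,"grip":45},{"xyz":[0,0,-30],"roll":0,"grip":45},{"xyz":[0,0,-10],"roll":0,"grip":45},{"xyz":[0,0,0],"roll":-0.084,"grip":45}]'

```text
time_s: 7.97
position: [0.6537, -0.1486, 0.1222]
tcp_rot: [[0.3, 0.954, 0.008], [0.954, -0.3, -0.003], [-0.001, 0.009, -1.0]]
force: [0.6, 0.5, -1.2]
opening: 0.457
grasp_force: 24.6
```

Call:
move_arm --increments '[{"xyz":[0,0,0],"roll":-0.084,"grip":45},{"xyz":[0,0,0],"roll":-0.084,"grip":45},{"xyz":[0,0,0],"roll":-0.084,"grip":45},{"xyz":[0,0,0],"roll":-0.084,"grip":45},{"xyz":[0,0,0],"roll":0,"grip":45}]'

```text
time_s: 8.38
position: [0.6507, -0.1475, 0.1176]
tcp_rot: [[-0.031, 1.0, 0.0], [1.0, 0.031, -0.0], [-0.0, 0.0, -1.0]]
force: [0.3, 0.0, -0.1]
opening: 0.455
grasp_force: 24.7
```

Call:
move_arm --increments '[{"xyz":[20,0,0],"roll":0,"grip":45},{"xyz":[40,0,0],"roll":0,"grip":45},{"xyz":[40,0,0],"roll":0,"grip":45},{"xyz":[40,0,0],"roll":0,"grip":45},{"xyz":[40,0,0],"roll":0,"grip":45}]'

```text
time_s: 8.8
position: [0.6452, 0.0338, 0.1175]
tcp_rot: [[-0.026, 1.0, 0.0], [1.0, 0.026, 0.0], [0.0, 0.0, -1.0]]
force: [0.6, 0.0, -0.5]
opening: 0.456
grasp_force: 24.7
```

Call:
move_arm --increments '[{"xyz":[40,0,0],"roll":0,"grip":45},{"xyz":[40,0,0],"roll":0,"grip":45},{"xyz":[40,0,0],"roll":0,"grip":45},{"xyz":[25,0,0],"roll":0,"grip":45},{"xyz":[10,0,0],"roll":0,"grip":45}]'

```text
time_s: 9.22
position: [0.64, 0.1918, 0.1175]
tcp_rot: [[-0.032, 0.999, 0.0], [0.999, 0.032, 0.001], [0.001, 0.0, -1.0]]
force: [0.8, 0.7, -0.9]
opening: 0.454
grasp_force: 24.7
```

Call:
move_arm --increments '[{"xyz":[0,0,15],"roll":0,"grip":45},{"xyz":[0,0,15],"roll":0,"grip":45},{"xyz":[0,0,15],"roll":0,"grip":45},{"xyz":[0,0,5],"roll":0,"grip":45},{"xyz":[0,0,0],"roll":0,"grip":45}]'

```text
time_s: 9.63
position: [0.6397, 0.1863, 0.0657]
tcp_rot: [[-0.028, 1.0, -0.004], [1.0, 0.028, -0.001], [-0.001, -0.004, -1.0]]
force: [0.5, 0.2, -0.8]
opening: 0.456
grasp_force: 24.7
```

Run:
```python
from h import *
p,d=bot.capture("scene"); u,v=proj("scene",[.62,.2,.06]).astype(int)
cv2.imwrite("pics/c4.png",cv2.resize(p[v-60:v+60,u-80:u+80,::-1],(800,600),interpolation=cv2.INTER_CUBIC))
c=cloud("scene",d); h=cv2.cvtColor(p,cv2.COLOR_RGB2HSV)
m=(h[...,1]<70)&(h[...,2]>90)&(d>0)&(abs(c[...,0]-.64)<.045)&(abs(c[...,1]-.2)<.06)&(c[...,2]>.02)&(c[...,2]<.12)
q=c[m];print(len(q),np.percentile(q,[2,50,98],axis=0).round(4))
s=bot.read_state();print(s["force"],s["grasp_force"],s["position"])
```

```text
353 [[0.6235 0.1507 0.0293]
 [0.6467 0.177  0.0376]
 [0.6628 0.1869 0.0899]]
[ 0.2464525   1.07864343 -0.65035951] 24.66070370748639 [0.64056569 0.18649494 0.06686888]
```

View pics/c4.png

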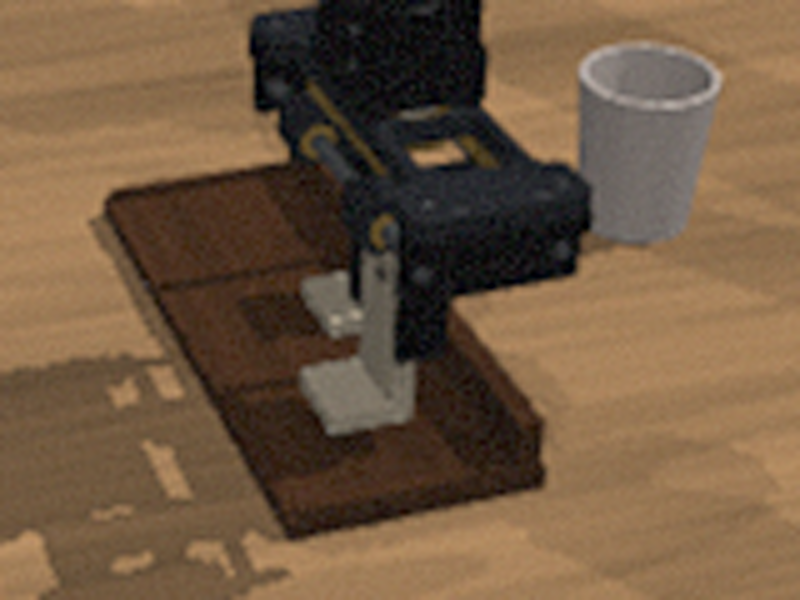

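The crop shows tile_b held upright over the far bay, its foot at (355,390) pointing to the open front. The cup is clear of the gripper. I'll bring it near the rail and set it down softly.

Call:
move_arm --increments '[{"xyz":[14,-1,5],"roll":0,"grip":45},{"xyz":[12,0,6],"roll":0,"grip":45},{"xyz":[0,0,2],"roll":0,"grip":45},{"xyz":[0,0,0],"roll":0,"grip":45},{"xyz":[0,0,1],"roll":0,"grip":45}]'

```text
time_s: 10.1
position: [0.639, 0.2139, 0.0535]
tcp_rot: [[-0.031, 1.0, 0.0], [1.0, 0.031, -0.0], [-0.0, 0.0, -1.0]]
force: [0.0, -0.2, -0.7]
opening: 0.459
grasp_force: 24.7
```

Call:
move_arm --increments '[{"xyz":[0,0,1],"roll":0,"grip":45},{"xyz":[0,0,1],"roll":0,"grip":45},{"xyz":[0,0,0],"roll":0,"grip":45}]'

```text
time_s: 10.35
position: [0.639, 0.2129, 0.0513]
tcp_rot: [[-0.03, 1.0, -0.0], [1.0, 0.03, -0.0], [-0.0, -0.0, -1.0]]
force: [-0.9, -0.5, -0.0]
opening: 0.455
grasp_force: 24.7
```

Call:
move_arm --increments '[{"xyz":[0,0,1],"roll":0,"grip":45},{"xyz":[0,0,1],"roll":0,"grip":45},{"xyz":[0,0,0],"roll":0,"grip":45}]'

```text
time_s: 10.6
position: [0.6392, 0.2132, 0.0495]
tcp_rot: [[-0.03, 1.0, 0.0], [1.0, 0.03, 0.0], [0.0, 0.0, -1.0]]
force: [-0.0, 0.0, 0.0]
opening: 0.452
grasp_force: 24.7
```

Call:
move_arm --increments '[{"xyz":[0,0,0.8],"roll":0,"grip":45},{"xyz":[0,0,0],"roll":0,"grip":45.7},{"xyz":[0,0,0],"roll":0,"grip":46.2},{"xyz":[0,0,0],"roll":0,"grip":48},{"xyz":[0,0,0],"roll":0,"grip":52}]'

```text
time_s: 11.02
position: [0.639, 0.2133, 0.0483]
tcp_rot: [[-0.03, 1.0, 0.0], [1.0, 0.03, 0.0], [0.0, 0.0, -1.0]]
force: [0.7, 0.5, -0.4]
opening: 0.493
grasp_force: 0.0
```

Call:
move_arm --increments '[{"xyz":[0,0,-10],"roll":0,"grip":55},{"xyz":[0,0,-30],"roll":0,"grip":55},{"xyz":[0,0,-20],"roll":0,"grip":55},{"xyz":[-28,0,0],"roll":0,"grip":11},{"xyz":[0,0,0],"roll":0,"grip":11}]'

```text
time_s: 11.43
position: [0.6417, 0.1823, 0.1111]
tcp_rot: [[-0.029, 1.0, 0.004], [1.0, 0.029, -0.002], [-0.002, 0.004, -1.0]]
force: [-1.9, -0.4, -0.9]
opening: 0.466
grasp_force: 0.0
```

```bash
cat > m.py <<'E'
from h import *
import sys
x=float(sys.argv[1])
for n in ["scene","top"]:
    p,d=bot.capture(n); c=cloud(n,d); h=cv2.cvtColor(p,cv2.COLOR_RGB2HSV)
    for nm,xx in (("tile",x),("sample",.545)):
        for lb,z0,z1 in (("foot",.014,.03),("slab",.03,.1)):
            m=(h[...,1]<70)&(h[...,2]>90)&(d>0)&(abs(c[...,0]-xx)<.04)&(abs(c[...,1]-.2)<.06)&(c[...,2]>z0)&(c[...,2]<z1)
            q=c[m]
            if len(q)<8: continue
            r=cv2.minAreaRect(q[:,:2].astype(np.float32)*1000)
            print(n,nm,lb,len(q),np.round(r[0],1),np.round(r[1],1),round(r[2],1),"y",np.percentile(q[:,1],[2,98]).round(4),"zmax",np.percentile(q[:,2],98).round(4))
    cv2.imwrite(f"/tmp/{n}.png",p[...,::-1])
print(bot.read_state()["position"])
E
python3 m.py .64
```

```text
scene tile foot 210 [642.5 195.5] [44.  37.3] 2.4 y [0.177  0.2126] zmax 0.0291
scene tile slab 216 [642.1 209.8] [44.  10.7] 1.1 y [0.2044 0.2141] zmax 0.087
scene sample foot 169 [548.7 198.6] [43.9 33.4] 8.5 y [0.1839 0.2169] zmax 0.0289
scene sample slab 73 [549.8 214.6] [40.1  8.4] 6.2 y [0.2111 0.2182] zmax 0.0652
[0.64005473 0.18464081 0.10922991]
```

Call:
move_arm --increments '[{"xyz":[-4,0,25],"roll":0,"grip":11},{"xyz":[0,0,25],"roll":0,"grip":11},{"xyz":[0,0,20],"roll":0,"grip":11},{"xyz":[0,0,11],"roll":0,"grip":11},{"xyz":[0,0,0],"roll":0,"grip":11}]'

```text
time_s: 11.95
position: [0.6373, 0.1816, 0.0241]
tcp_rot: [[-0.03, 1.0, -0.007], [1.0, 0.03, -0.0], [-0.0, -0.007, -1.0]]
force: [-1.0, 0.8, 0.4]
opening: 0.124
grasp_force: 0.0
```

Call:
move_arm --increments '[{"xyz":[5,0,0],"roll":0,"grip":11},{"xyz":[4,0,0],"roll":0,"grip":11},{"xyz":[3,0,0],"roll":0,"grip":11},{"xyz":[2,0,0],"roll":0,"grip":11},{"xyz":[2,0,0],"roll":0,"grip":11}]'

```text
time_s: 12.37
position: [0.6403, 0.1979, 0.0288]
tcp_rot: [[-0.031, 1.0, 0.002], [1.0, 0.031, 0.0], [0.0, 0.002, -1.0]]
force: [1.2, -2.1, 1.5]
opening: 0.111
grasp_force: 0.7
```

Call:
move_arm --increments '[{"xyz":[1.5,0,0],"roll":0,"grip":11},{"xyz":[1.5,0,0],"roll":0,"grip":11},{"xyz":[1.5,0,0],"roll":0,"grip":11},{"xyz":[0,0,0],"roll":0,"grip":11}]'

```text
time_s: 12.7
position: [0.6402, 0.2015, 0.0284]
tcp_rot: [[-0.03, 1.0, 0.002], [1.0, 0.03, -0.001], [-0.001, 0.002, -1.0]]
force: [0.2, -2.7, 4.3]
opening: 0.104
grasp_force: 2.4
```

```bash
python3 m.py .64
python3 - <<'E'
from h import *
s=bot.read_state();print(s["force"],s["grasp_force"])
p=cv2.imread("/tmp/scene.png");u,v=proj("scene",[.63,.2,.05]).astype(int)
cv2.imwrite("pics/c5.png",cv2.resize(p[v-45:v+45,u-60:u+60],(800,600),interpolation=cv2.INTER_CUBIC))
E
```

```text
scene tile foot 137 [643.2 201.8] [41.5 38. ] 1.4 y [0.1829 0.2186] zmax 0.0291
scene tile slab 28 [659.6 219.1] [10.9  7.4] 57.9 y [0.2147 0.2255] zmax 0.0447
scene sample foot 135 [548.3 197.3] [44. 29.] 5.0 y [0.1836 0.2112] zmax 0.0224
[0.64015792 0.20138861 0.02820518]
[ 0.75514307 -2.80043497  5.72811169] 2.64762444421649
```

View pics/c5.png

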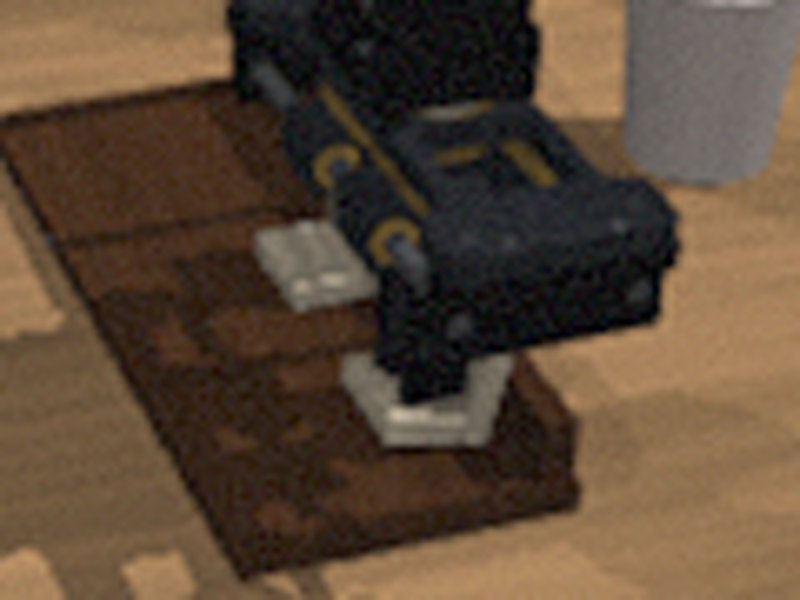

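The crop shows the tile leaning back a little, its toe raised to the fingertips at (430,400), so friction is high enough to tip it. I'll back off slowly so it settles, then slide it home while gripped by the sides.

Call:
move_arm --increments '[{"xyz":[-1,0,0],"roll":0,"grip":11},{"xyz":[-1,0,0],"roll":0,"grip":11},{"xyz":[-1,0,0],"roll":0,"grip":11},{"xyz":[-1,0,0],"roll":0,"grip":11},{"xyz":[-1,0,0],"roll":0,"grip":11}]'

```text
time_s: 13.22
position: [0.6387, 0.197, 0.0268]
tcp_rot: [[-0.03, 1.0, -0.002], [1.0, 0.03, 0.0], [0.0, -0.002, -1.0]]
force: [-0.0, -0.9, -0.2]
opening: 0.113
grasp_force: 0.0
```

Call:
move_arm --increments '[{"xyz":[-1,0,0],"roll":0,"grip":11},{"xyz":[-1,0,0],"roll":0,"grip":11},{"xyz":[-2,0,0],"roll":0,"grip":11},{"xyz":[-3,0,0],"roll":0,"grip":11},{"xyz":[-5,0,0],"roll":0,"grip":11}]'

```text
time_s: 13.63
position: [0.6398, 0.1849, 0.0276]
tcp_rot: [[-0.03, 1.0, 0.0], [1.0, 0.03, 0.0], [0.0, 0.0, -1.0]]
force: [-0.2, -0.1, 1.5]
opening: 0.111
grasp_force: 0.0
```

```bash
python3 m.py .64; python3 -c "
from h import *
s=bot.read_state();print(s['force'])"
```

```text
scene tile foot 100 [647.4 199.6] [37.9 33.4] 86.5 y [0.1815 0.2172] zmax 0.0281
scene tile slab 29 [657.7 207.9] [21.9  7.8] 65.5 y [0.1969 0.2189] zmax 0.0438
scene sample foot 49 [548.9 189.1] [42.4 11.4] 2.0 y [0.1835 0.1946] zmax 0.0218
[0.63998959 0.18388656 0.02759395]
[-0.09184943  0.02984024  0.02258527]
```

Call:
move_arm --increments '[{"xyz":[0,0,-30],"roll":0,"grip":58},{"xyz":[0,0,-40],"roll":0,"grip":58},{"xyz":[0,0,-15],"roll":0,"grip":58},{"xyz":[0,0,0],"roll":0,"grip":58}]'

```text
time_s: 14.07
position: [0.6435, 0.1852, 0.1178]
tcp_rot: [[-0.03, 1.0, 0.01], [1.0, 0.03, 0.001], [0.001, 0.01, -1.0]]
force: [-0.0, 0.5, 0.1]
opening: 0.33
grasp_force: 0.0
```

```bash
python3 m.py .64
```

```text
scene tile foot 207 [642.3 199. ] [41.7 37. ] 2.6 y [0.1809 0.2169] zmax 0.028
scene tile slab 244 [643.1 213.6] [41.5 10.2] 2.1 y [0.2087 0.2179] zmax 0.0875
scene sample foot 167 [548.  200.5] [46.3 35.7] 8.2 y [0.184  0.2176] zmax 0.0289
scene sample slab 99 [547.9 213.9] [40.5  8.7] 6.7 y [0.2113 0.2198] zmax 0.0698
[0.64010642 0.18472121 0.11327644]
```

Call:
move_arm --increments '[{"xyz":[29,0,0],"roll":0,"grip":58},{"xyz":[0,0,0],"roll":0,"grip":58},{"xyz":[0,0,25],"roll":0,"grip":58},{"xyz":[0,0,25],"roll":0,"grip":55},{"xyz":[0,0,12],"roll":0,"grip":52}]'

```text
time_s: 14.58
position: [0.6356, 0.2133, 0.0459]
tcp_rot: [[-0.031, 1.0, -0.008], [1.0, 0.031, -0.001], [-0.001, -0.008, -1.0]]
force: [-0.5, 0.2, -0.0]
opening: 0.54
grasp_force: 0.4
```

Call:
move_arm --increments '[{"xyz":[0,0,3],"roll":0,"grip":48},{"xyz":[0,0,0],"roll":0,"grip":46.5},{"xyz":[0,0,0],"roll":0,"grip":45.8},{"xyz":[0,0,0],"roll":0,"grip":45.4},{"xyz":[0,0,0],"roll":0,"grip":45.4}]'

```text
time_s: 15.0
position: [0.6399, 0.2138, 0.0488]
tcp_rot: [[-0.03, 1.0, 0.002], [1.0, 0.03, 0.0], [0.0, 0.002, -1.0]]
force: [0.9, -0.8, -0.6]
opening: 0.459
grasp_force: 11.7
```

Call:
move_arm --increments '[{"xyz":[1,0,0],"roll":0,"grip":45.4},{"xyz":[1,0,0],"roll":0,"grip":45.4},{"xyz":[1,0,0],"roll":0,"grip":45.4},{"xyz":[1,0,0],"roll":0,"grip":45.4},{"xyz":[0,0,0],"roll":0,"grip":45.4}]'

```text
time_s: 15.42
position: [0.6397, 0.2176, 0.0486]
tcp_rot: [[-0.03, 1.0, 0.002], [1.0, 0.03, -0.001], [-0.001, 0.002, -1.0]]
force: [-0.7, -2.4, 5.9]
opening: 0.459
grasp_force: 14.5
```

Call:
move_arm --increments '[{"xyz":[0.7,0,0],"roll":0,"grip":45.4},{"xyz":[0.7,0,0],"roll":0,"grip":45.4},{"xyz":[0,0,0],"roll":0,"grip":45.4}]'

```text
time_s: 15.67
position: [0.6398, 0.2186, 0.0486]
tcp_rot: [[-0.03, 1.0, 0.002], [1.0, 0.03, -0.001], [-0.001, 0.002, -1.0]]
force: [-0.4, -3.1, 6.1]
opening: 0.457
grasp_force: 14.5
```

Call:
move_arm --increments '[{"xyz":[0,0,-0.5],"roll":0,"grip":45.4},{"xyz":[0,0,0],"roll":0,"grip":45.4}]'

```text
time_s: 15.83
position: [0.6396, 0.2191, 0.0486]
tcp_rot: [[-0.03, 1.0, 0.002], [1.0, 0.03, 0.0], [0.0, 0.002, -1.0]]
force: [0.9, -3.0, 4.3]
opening: 0.46
grasp_force: 14.5
```

Call:
move_arm --increments '[{"xyz":[0.8,0,0],"roll":0,"grip":45.4},{"xyz":[0.8,0,0],"roll":0,"grip":45.4},{"xyz":[0,0,0],"roll":0,"grip":45.4}]'

```text
time_s: 16.08
position: [0.6395, 0.2196, 0.0486]
tcp_rot: [[-0.031, 1.0, 0.001], [1.0, 0.031, -0.002], [-0.002, 0.001, -1.0]]
force: [-0.5, -5.3, 6.1]
opening: 0.458
grasp_force: 14.5
```

```bash
python3 m.py .64
```

```text
scene tile foot 214 [642.4 204.5] [44.4 36.6] 5.2 y [0.1871 0.2215] zmax 0.0293
scene tile slab 93 [641.7 216.1] [42.6  7.4] 8.6 y [0.2144 0.2222] zmax 0.0706
scene sample foot 172 [547.8 201.7] [42.2 36.2] 2.7 y [0.1841 0.2178] zmax 0.0291
scene sample slab 166 [547.6 214.4] [43.9  9. ] 5.4 y [0.2111 0.2198] zmax 0.0843
[0.63952456 0.21957861 0.04861389]
```

Relative to the sample tile's foot, the depth matches the tray yaw (+3.0 mm against an expected +3.1 mm), and the contact force has risen. Tile_b is home, so I'll release it and check.

Call:
move_arm --increments '[{"xyz":[0,0,0],"roll":0,"grip":45.8},{"xyz":[0,0,0],"roll":0,"grip":46.2},{"xyz":[0,0,0],"roll":0,"grip":48},{"xyz":[0,0,0],"roll":0,"grip":52},{"xyz":[0,0,-5],"roll":0,"grip":56}]'

```text
time_s: 16.6
position: [0.6369, 0.2211, 0.0514]
tcp_rot: [[-0.03, 1.0, -0.004], [1.0, 0.03, -0.0], [0.0, -0.004, -1.0]]
force: [0.1, 0.1, -0.3]
opening: 0.527
grasp_force: 0.0
```

Call:
move_arm --increments '[{"xyz":[0,0,-25],"roll":0,"grip":56},{"xyz":[0,0,-30],"roll":0,"grip":56},{"xyz":[0,0,-15],"roll":0,"grip":56},{"xyz":[-30,0,0],"roll":0,"grip":11},{"xyz":[0,0,0],"roll":0,"grip":11}]'

```text
time_s: 17.02
position: [0.6404, 0.188, 0.1247]
tcp_rot: [[-0.029, 1.0, 0.002], [1.0, 0.029, -0.002], [-0.002, 0.002, -1.0]]
force: [-0.7, 0.0, -0.3]
opening: 0.481
grasp_force: 0.0
```

```bash
python3 m.py .64
```

```text
scene tile foot 212 [643.1 204.3] [42.4 36.7] 5.9 y [0.187  0.2216] zmax 0.029
scene tile slab 244 [641.6 219. ] [43.1 10. ] 2.9 y [0.2143 0.2238] zmax 0.0871
scene sample foot 170 [547.4 200.9] [43.6 36.3] 4.3 y [0.1841 0.2178] zmax 0.0288
scene sample slab 161 [549.  212.3] [42.7 10.2] 13.1 y [0.2111 0.2198] zmax 0.087
[0.63922711 0.19037853 0.12310532]
```

Call:
move_arm --increments '[{"xyz":[-3,0,30],"roll":0,"grip":11},{"xyz":[0,0,30],"roll":0,"grip":11},{"xyz":[0,0,25],"roll":0,"grip":11},{"xyz":[0,0,9],"roll":0,"grip":11},{"xyz":[0,0,0],"roll":0,"grip":11}]'

```text
time_s: 17.53
position: [0.6368, 0.1882, 0.0255]
tcp_rot: [[-0.03, 1.0, -0.008], [1.0, 0.03, -0.001], [-0.0, -0.008, -1.0]]
force: [0.2, -0.7, 0.3]
opening: 0.119
grasp_force: 0.0
```

Call:
move_arm --increments '[{"xyz":[5,0,1],"roll":0,"grip":11},{"xyz":[5,0,0],"roll":0,"grip":11},{"xyz":[3,0,0],"roll":0,"grip":11},{"xyz":[2,0,0],"roll":0,"grip":11},{"xyz":[0,0,0],"roll":0,"grip":11}]'

```text
time_s: 17.95
position: [0.6404, 0.2034, 0.0296]
tcp_rot: [[-0.031, 1.0, 0.003], [1.0, 0.031, 0.0], [-0.0, 0.003, -1.0]]
force: [0.6, 1.0, 0.1]
opening: 0.11
grasp_force: 0.2
```

Call:
move_arm --increments '[{"xyz":[1,0,0],"roll":0,"grip":11},{"xyz":[0,0,0],"roll":0,"grip":11}]'

```text
time_s: 18.12
position: [0.6402, 0.2034, 0.029]
tcp_rot: [[-0.03, 1.0, 0.002], [1.0, 0.03, -0.0], [-0.001, 0.002, -1.0]]
force: [1.2, -2.6, 0.6]
opening: 0.109
grasp_force: 1.2
```

Call:
move_arm --increments '[{"xyz":[0.7,0,0],"roll":0,"grip":11},{"xyz":[0,0,0],"roll":0,"grip":11}]'

```text
time_s: 18.28
position: [0.6401, 0.2034, 0.0288]
tcp_rot: [[-0.03, 1.0, 0.001], [1.0, 0.03, -0.001], [-0.001, 0.001, -1.0]]
force: [0.7, -4.7, 4.0]
opening: 0.112
grasp_force: 2.4
```

Call:
move_arm --increments '[{"xyz":[-1,0,0],"roll":0,"grip":11},{"xyz":[-1,0,0],"roll":0,"grip":11},{"xyz":[-2,0,0],"roll":0,"grip":11},{"xyz":[-5,0,0],"roll":0,"grip":11},{"xyz":[-6,0,0],"roll":0,"grip":11}]'

```text
time_s: 18.7
position: [0.6392, 0.1897, 0.0276]
tcp_rot: [[-0.031, 1.0, -0.001], [1.0, 0.031, 0.0], [0.0, -0.001, -1.0]]
force: [0.4, 0.2, 0.1]
opening: 0.109
grasp_force: 0.0
```

Call:
move_arm --increments '[{"xyz":[0,0,-30],"roll":0,"grip":40},{"xyz":[0,0,-35],"roll":0,"grip":100},{"xyz":[0,0,-30],"roll":0,"grip":100},{"xyz":[0,0,0],"roll":0,"grip":100}]'

```text
time_s: 19.03
position: [0.6443, 0.1898, 0.1298]
tcp_rot: [[-0.03, 0.999, 0.013], [1.0, 0.03, 0.002], [0.002, 0.013, -1.0]]
force: [1.0, -0.5, 1.1]
opening: 0.327
grasp_force: 0.0
```

```bash
python3 m.py .64
```

```text
scene tile foot 211 [643.  204.6] [43.8 36.2] 5.0 y [0.1873 0.2224] zmax 0.0281
scene tile slab 250 [643.  219.8] [43.6 11.5] 1.0 y [0.2145 0.2241] zmax 0.0872
scene sample foot 173 [548.4 199.5] [43.1 34.8] 7.8 y [0.1841 0.2177] zmax 0.0287
scene sample slab 169 [548.2 215.8] [40.6  9.9] 1.7 y [0.2111 0.2202] zmax 0.086
[0.64071367 0.1892805  0.12474679]
```

Call:
move_arm --increments '[{"xyz":[-34,-20.5,0],"roll":0,"grip":100},{"xyz":[-34,-20.5,0],"roll":0,"grip":100},{"xyz":[-34,-20.5,0],"roll":0,"grip":100},{"xyz":[-34,-20.5,0],"roll":0,"grip":100},{"xyz":[-34,-20.5,0],"roll":0,"grip":100}]'

```text
time_s: 19.55
position: [0.5397, 0.0155, 0.1214]
tcp_rot: [[-0.031, 1.0, -0.004], [1.0, 0.031, 0.001], [0.001, -0.004, -1.0]]
force: [1.0, -0.6, 0.7]
opening: 0.796
grasp_force: 0.0
```

Call:
move_arm --increments '[{"xyz":[-34,-20.5,0],"roll":0,"grip":100},{"xyz":[-34,-20.5,0],"roll":0,"grip":100},{"xyz":[-34,-20.5,0],"roll":0,"grip":100},{"xyz":[-34,-20.5,0],"roll":0,"grip":100},{"xyz":[-34,-20.5,0],"roll":0,"grip":100}]'

```text
time_s: 19.97
position: [0.4426, -0.1571, 0.1217]
tcp_rot: [[-0.03, 1.0, -0.003], [1.0, 0.03, 0.002], [0.002, -0.003, -1.0]]
force: [1.2, -0.9, 0.9]
opening: 0.996
grasp_force: 0.0
```

Call:
move_arm --increments '[{"xyz":[0,0,0],"roll":-0.056,"grip":100},{"xyz":[0,0,0],"roll":0,"grip":100},{"xyz":[0,0,0],"roll":0,"grip":100}]'

```text
time_s: 20.22
position: [0.4439, -0.1563, 0.122]
tcp_rot: [[-0.083, 0.997, -0.002], [0.997, 0.083, 0.002], [0.002, -0.002, -1.0]]
force: [0.7, 1.9, -0.1]
opening: 1.002
grasp_force: 0.0
```

Tile_b is flush against the rail: its slab and foot both match the sample plus the tray yaw. Now tile_a gets the same treatment.

Call:
move_arm --increments '[{"xyz":[-3,1,35],"roll":0,"grip":100},{"xyz":[0,0,35],"roll":0,"grip":90},{"xyz":[0,0,35],"roll":0,"grip":70},{"xyz":[0,0,9],"roll":0,"grip":60},{"xyz":[0,0,3],"roll":0,"grip":55}]'

```text
time_s: 20.63
position: [0.4449, -0.1571, 0.0038]
tcp_rot: [[-0.087, 0.996, -0.005], [0.996, 0.087, 0.004], [0.004, -0.005, -1.0]]
force: [-0.4, 0.0, -0.3]
opening: 0.783
grasp_force: 0.0
```

Call:
move_arm --increments '[{"xyz":[0,0,0],"roll":0,"grip":52},{"xyz":[0,0,1.5],"roll":0,"grip":49},{"xyz":[0,0,0],"roll":0,"grip":48},{"xyz":[0,0,0],"roll":0,"grip":47}]'

```text
time_s: 20.97
position: [0.4472, -0.1598, 0.006]
tcp_rot: [[-0.086, 0.996, 0.003], [0.996, 0.086, -0.002], [-0.002, 0.002, -1.0]]
force: [-0.7, -0.2, 0.3]
opening: 0.504
grasp_force: 0.3
```

Call:
move_arm --increments '[{"xyz":[0,0,0],"roll":0,"grip":46.5},{"xyz":[0,0,0],"roll":0,"grip":45.9},{"xyz":[0,0,0],"roll":0,"grip":45.9},{"xyz":[0,0,0],"roll":0,"grip":45.9}]'

```text
time_s: 21.3
position: [0.4463, -0.1595, 0.0049]
tcp_rot: [[-0.086, 0.996, 0.0], [0.996, 0.086, -0.0], [-0.0, 0.0, -1.0]]
force: [-1.4, 1.3, 1.5]
opening: 0.461
grasp_force: 1.4
```

Call:
move_arm --increments '[{"xyz":[0,0,2],"roll":0,"grip":47.5},{"xyz":[0,0,0],"roll":0,"grip":46.5},{"xyz":[0,0,0],"roll":0,"grip":45.9},{"xyz":[0,0,0],"roll":0,"grip":45.9}]'

```text
time_s: 21.63
position: [0.4463, -0.1594, 0.0024]
tcp_rot: [[-0.086, 0.996, -0.0], [0.996, 0.086, 0.0], [0.0, -0.0, -1.0]]
force: [-1.2, -0.6, 0.1]
opening: 0.458
grasp_force: 2.9
```

Call:
move_arm --increments '[{"xyz":[1,0,-5.5],"roll":0,"grip":45.9},{"xyz":[1,0,-5.5],"roll":0,"grip":45.9},{"xyz":[2,0,-5.3],"roll":0,"grip":45.9},{"xyz":[2,0,-5.3],"roll":0,"grip":45.9},{"xyz":[2.7,0,-4.8],"roll":0,"grip":45.9}]'

```text
time_s: 22.05
position: [0.4457, -0.1506, 0.0298]
tcp_rot: [[-0.086, 0.996, 0.001], [0.996, 0.086, -0.0], [-0.0, 0.001, -1.0]]
force: [-0.0, 0.4, 0.1]
opening: 0.458
grasp_force: 1.5
```

Run:
```python
from h import *
p,d=bot.capture("scene"); u,v=proj("scene",[.45,-.13,.03]).astype(int)
cv2.imwrite("pics/c6.png",cv2.resize(p[v-60:v+60,u-80:u+80,::-1],(800,600),interpolation=cv2.INTER_CUBIC))
s=bot.read_state();print(s["force"],s["grasp_force"],s["position"])
```

```text
[-1.77637109  0.02925394  0.01925539] 1.5398506633937359 [ 0.44574304 -0.15019429  0.03040031]
```

View pics/c6.png

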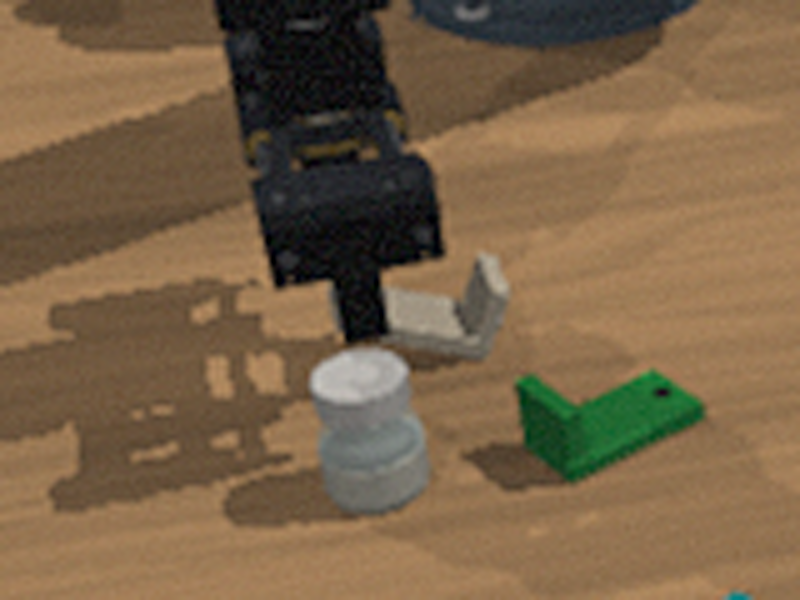

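Tile_a is pivoting the same way, with its heel on the table at about (485,355) and the jar clear at (370,430). I'll continue the arc, settle it and regrip.

Call:
move_arm --increments '[{"xyz":[2.7,0,-4.8],"roll":0,"grip":45.9},{"xyz":[3.5,0,-4.3],"roll":0,"grip":45.9},{"xyz":[3.5,0,-4.3],"roll":0,"grip":45.9},{"xyz":[4.2,0,-3.6],"roll":0,"grip":45.9},{"xyz":[4.2,0,-3.6],"roll":0,"grip":45.9}]'

```text
time_s: 22.52
position: [0.4441, -0.1323, 0.05]
tcp_rot: [[-0.086, 0.996, 0.0], [0.996, 0.086, -0.0], [-0.0, 0.0, -1.0]]
force: [-0.3, -0.2, -1.3]
opening: 0.458
grasp_force: 1.3
```

Call:
move_arm --increments '[{"xyz":[4.8,0,-2.9],"roll":0,"grip":45.9},{"xyz":[4.8,0,-2.9],"roll":0,"grip":45.9},{"xyz":[5.2,0,-2],"roll":0,"grip":45.9},{"xyz":[5.2,0,-2],"roll":0,"grip":45.9},{"xyz":[5.5,0,-1],"roll":0,"grip":45.9}]'

```text
time_s: 22.93
position: [0.4419, -0.1068, 0.0606]
tcp_rot: [[-0.086, 0.996, 0.0], [0.996, 0.086, -0.0], [-0.0, 0.0, -1.0]]
force: [-0.7, -1.3, 0.8]
opening: 0.461
grasp_force: 1.3
```

Call:
move_arm --increments '[{"xyz":[5.5,0,-1],"roll":0,"grip":45.9},{"xyz":[5.6,0,0],"roll":0,"grip":45.9},{"xyz":[5.6,0,0],"roll":0,"grip":45.9},{"xyz":[0,0,0],"roll":0,"grip":45.9},{"xyz":[0,0,0],"roll":0,"grip":46.5}]'

```text
time_s: 23.35
position: [0.4402, -0.0901, 0.0612]
tcp_rot: [[-0.087, 0.996, -0.001], [0.996, 0.087, 0.0], [0.0, -0.001, -1.0]]
force: [0.4, -1.1, -0.2]
opening: 0.465
grasp_force: 0.0
```

Run:
```python
from h import *
p,d=bot.capture("scene"); u,v=proj("scene",[.45,-.11,.03]).astype(int)
cv2.imwrite("pics/c7.png",cv2.resize(p[v-60:v+60,u-80:u+80,::-1],(800,600),interpolation=cv2.INTER_CUBIC))
s=bot.read_state();print(s["force"],s["grasp_force"],s["position"])
```

```text
[-0.71957732 -0.98460564 -0.59757891] 0.0 [ 0.44020843 -0.09043445  0.06117277]
```

View pics/c7.png

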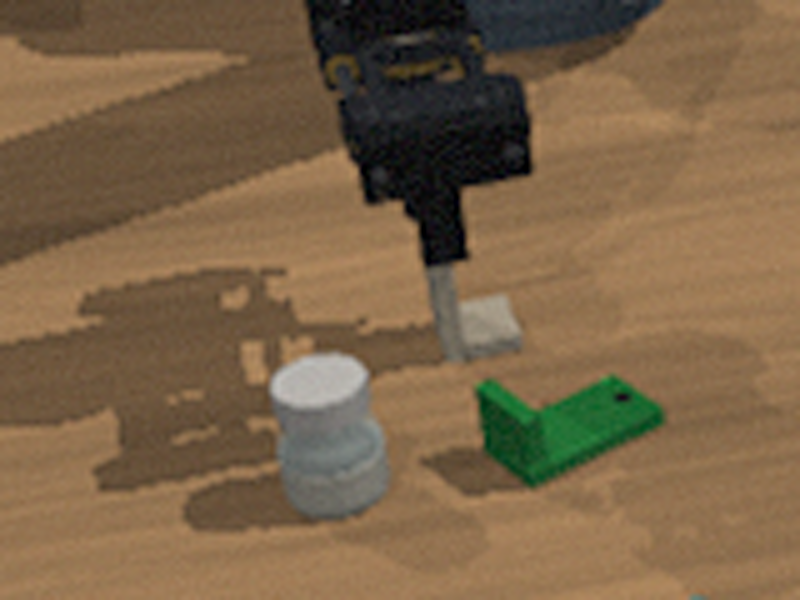

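Tile_a is upright (base at about (460,355), foot to the right) and the jar is untouched. Next: regrip, lift, carry above the near bay, then turn.

Call:
move_arm --increments '[{"xyz":[0,0,0],"roll":0,"grip":50},{"xyz":[0,0,12],"roll":0,"grip":52},{"xyz":[0,0,12],"roll":0,"grip":52},{"xyz":[0,0,0],"roll":0,"grip":49},{"xyz":[0,0,0],"roll":0,"grip":47}]'

```text
time_s: 23.82
position: [0.4399, -0.0907, 0.0369]
tcp_rot: [[-0.085, 0.996, -0.002], [0.996, 0.085, 0.001], [0.001, -0.002, -1.0]]
force: [-0.2, 0.2, -0.5]
opening: 0.487
grasp_force: 0.0
```

Call:
move_arm --increments '[{"xyz":[0,0,0],"roll":0,"grip":46},{"xyz":[0,0,0],"roll":0,"grip":45.5},{"xyz":[0,0,0],"roll":0,"grip":45},{"xyz":[0,0,0],"roll":0,"grip":45}]'

```text
time_s: 24.15
position: [0.4405, -0.0908, 0.0378]
tcp_rot: [[-0.086, 0.996, 0.001], [0.996, 0.086, -0.0], [-0.0, 0.001, -1.0]]
force: [-0.5, -0.2, 1.3]
opening: 0.454
grasp_force: 24.1
```

Call:
move_arm --increments '[{"xyz":[0,0,-10],"roll":0,"grip":45},{"xyz":[0,0,-30],"roll":0,"grip":45},{"xyz":[0,0,-30],"roll":0,"grip":45},{"xyz":[0,0,-30],"roll":0,"grip":45},{"xyz":[35,4,0],"roll":0,"grip":45}]'

```text
time_s: 24.57
position: [0.4473, -0.061, 0.1423]
tcp_rot: [[-0.081, 0.997, 0.014], [0.997, 0.081, -0.008], [-0.009, 0.014, -1.0]]
force: [2.0, 0.7, -0.4]
opening: 0.459
grasp_force: 24.6
```

Call:
move_arm --increments '[{"xyz":[35,4,0],"roll":0,"grip":45},{"xyz":[35,4,0],"roll":0,"grip":45},{"xyz":[35,4,0],"roll":0,"grip":45},{"xyz":[35,4,0],"roll":0,"grip":45}]'

```text
time_s: 24.9
position: [0.4449, 0.0869, 0.1377]
tcp_rot: [[-0.085, 0.996, 0.0], [0.996, 0.085, 0.0], [-0.0, 0.0, -1.0]]
force: [1.1, -0.0, -1.3]
opening: 0.453
grasp_force: 24.6
```

Call:
move_arm --increments '[{"xyz":[35,4,0],"roll":0,"grip":45},{"xyz":[35,4,0],"roll":0,"grip":45},{"xyz":[35,4,0],"roll":0,"grip":45},{"xyz":[4,1,0],"roll":0,"grip":45}]'

```text
time_s: 25.23
position: [0.4487, 0.1999, 0.1377]
tcp_rot: [[-0.091, 0.996, 0.002], [0.996, 0.091, 0.002], [0.002, 0.002, -1.0]]
force: [0.3, -0.2, -0.9]
opening: 0.455
grasp_force: 24.6
```

```bash
python3 -c "
from h import *
s=bot.read_state();print(s['joint_positions'].round(1),s['position'],s['grasp_force'])"
```

```text
[1.090e+01 2.760e+01 1.059e+02 1.000e-01 4.640e+01 5.600e+00] [0.44869502 0.19994731 0.13773307] 24.55660433974117
```

The wrist cannot make the ~177° turn in one grip because of its joint range. I'll turn about 90°, set tile_a down standing in the near bay, regrip half a turn round, and finish the turn.

Call:
move_arm --increments '[{"xyz":[-28,2,0],"roll":0,"grip":45},{"xyz":[0,0,0],"roll":-0.12,"grip":45},{"xyz":[0,0,0],"roll":-0.12,"grip":45},{"xyz":[0,0,0],"roll":-0.12,"grip":45},{"xyz":[0,0,0],"roll":-0.12,"grip":45}]'

```text
time_s: 25.65
position: [0.4529, 0.1668, 0.1374]
tcp_rot: [[-0.541, 0.841, -0.0], [0.841, 0.541, -0.0], [0.0, -0.0, -1.0]]
force: [-0.1, -0.3, -0.3]
opening: 0.458
grasp_force: 24.5
```

Call:
move_arm --increments '[{"xyz":[0,0,0],"roll":-0.12,"grip":45},{"xyz":[0,0,0],"roll":-0.12,"grip":45},{"xyz":[0,0,0],"roll":-0.12,"grip":45},{"xyz":[0,0,0],"roll":-0.12,"grip":45},{"xyz":[0,0,0],"roll":-0.12,"grip":45}]'

```text
time_s: 26.07
position: [0.4529, 0.1669, 0.1374]
tcp_rot: [[-0.921, 0.389, -0.0], [0.389, 0.921, -0.0], [0.0, -0.0, -1.0]]
force: [-0.3, 0.2, -1.3]
opening: 0.459
grasp_force: 24.5
```

Call:
move_arm --increments '[{"xyz":[0,0,0],"roll":-0.12,"grip":45},{"xyz":[0,0,0],"roll":-0.12,"grip":45},{"xyz":[0,0,0],"roll":-0.12,"grip":45},{"xyz":[0,0,0],"roll":-0.104,"grip":45},{"xyz":[0,0,0],"roll":0,"grip":45}]'

```text
time_s: 26.48
position: [0.453, 0.1669, 0.1374]
tcp_rot: [[-0.998, -0.061, -0.0], [-0.061, 0.998, -0.0], [0.0, -0.0, -1.0]]
force: [0.8, 0.9, -1.1]
opening: 0.454
grasp_force: 24.6
```

Call:
move_arm --increments '[{"xyz":[0,0,30],"roll":0,"grip":45},{"xyz":[0,0,30],"roll":0,"grip":45},{"xyz":[0,0,18],"roll":0,"grip":45},{"xyz":[0,0,4],"roll":0,"grip":45},{"xyz":[0,0,0],"roll":0,"grip":45}]'

```text
time_s: 26.9
position: [0.4523, 0.167, 0.0543]
tcp_rot: [[-0.998, -0.057, -0.003], [-0.057, 0.998, -0.0], [0.003, -0.0, -1.0]]
force: [-0.3, -0.6, -1.7]
opening: 0.457
grasp_force: 24.6
```

Call:
move_arm --increments '[{"xyz":[0,0,1],"roll":0,"grip":45},{"xyz":[0,0,1],"roll":0,"grip":45},{"xyz":[0,0,1],"roll":0,"grip":45},{"xyz":[0,0,0],"roll":0,"grip":45}]'

```text
time_s: 27.23
position: [0.4539, 0.1675, 0.0532]
tcp_rot: [[-0.998, -0.059, 0.002], [-0.059, 0.998, 0.0], [-0.002, 0.0, -1.0]]
force: [0.2, 0.5, -0.7]
opening: 0.455
grasp_force: 24.6
```

Call:
move_arm --increments '[{"xyz":[0,0,1],"roll":0,"grip":45},{"xyz":[0,0,1],"roll":0,"grip":45},{"xyz":[0,0,0.6],"roll":0,"grip":45},{"xyz":[0,0,0],"roll":0,"grip":45}]'

```text
time_s: 27.57
position: [0.4533, 0.1674, 0.0498]
tcp_rot: [[-0.998, -0.059, 0.0], [-0.059, 0.998, 0.0], [-0.0, 0.0, -1.0]]
force: [0.3, -0.3, -0.7]
opening: 0.458
grasp_force: 24.6
```

Call:
move_arm --increments '[{"xyz":[0,0,0.6],"roll":0,"grip":45},{"xyz":[0,0,0],"roll":0,"grip":45.7},{"xyz":[0,0,0],"roll":0,"grip":46.2},{"xyz":[0,0,0],"roll":0,"grip":48},{"xyz":[0,0,0],"roll":0,"grip":52}]'

```text
time_s: 27.98
position: [0.4533, 0.1674, 0.0491]
tcp_rot: [[-0.998, -0.059, 0.0], [-0.059, 0.998, 0.0], [-0.0, 0.0, -1.0]]
force: [0.1, 0.4, -0.2]
opening: 0.494
grasp_force: 0.0
```

Call:
move_arm --increments '[{"xyz":[0,0,-5],"roll":0,"grip":60},{"xyz":[0,0,-25],"roll":0,"grip":60},{"xyz":[0,0,-20],"roll":0,"grip":60},{"xyz":[0,0,0],"roll":0,"grip":60}]'

```text
time_s: 28.32
position: [0.4554, 0.1678, 0.1021]
tcp_rot: [[-0.998, -0.059, 0.006], [-0.059, 0.998, 0.001], [-0.006, 0.0, -1.0]]
force: [0.1, -0.5, -0.1]
opening: 0.591
grasp_force: 0.0
```

Run:
```python
from h import *
for n in ["scene"]:
    p,d=bot.capture(n); c=cloud(n,d); h=cv2.cvtColor(p,cv2.COLOR_RGB2HSV)
    for lb,z0,z1 in (("foot",.014,.03),("slab",.03,.1)):
        m=(h[...,1]<70)&(h[...,2]>90)&(d>0)&(abs(c[...,0]-.45)<.05)&(abs(c[...,1]-.17)<.05)&(c[...,2]>z0)&(c[...,2]<z1)
        q=c[m]; r=cv2.minAreaRect(q[:,:2].astype(np.float32)*1000)
        print(lb,len(q),np.round(r[0],1),np.round(r[1],1),round(r[2],1),np.percentile(q,[2,98],axis=0).round(4))
s=bot.read_state();print(s['joint_positions'].round(1),s['position'])
```

```text
foot 97 [443. 167.] [40.7 39.8] 2.9 [[0.4249 0.1478 0.0145]
 [0.4632 0.1861 0.0296]]
slab 304 [457.  167.6] [14.2 39.4] 0.8 [[0.4527 0.1485 0.0315]
 [0.4635 0.186  0.0869]]
[  7.   31.  108.5   0.   40.2 -86.4] [0.45470762 0.16764141 0.10082904]
```

Call:
move_arm --increments '[{"xyz":[0,0,-10],"roll":0.121,"grip":60},{"xyz":[0,0,0],"roll":0.121,"grip":60},{"xyz":[0,0,0],"roll":0.121,"grip":60},{"xyz":[0,0,0],"roll":0.121,"grip":60},{"xyz":[0,0,0],"roll":0.121,"grip":60}]'

```text
time_s: 28.78
position: [0.4526, 0.1673, 0.1083]
tcp_rot: [[-0.852, 0.524, -0.002], [0.524, 0.852, -0.0], [0.001, -0.001, -1.0]]
force: [0.3, -0.5, 0.0]
opening: 0.602
grasp_force: 0.0
```

Call:
move_arm --increments '[{"xyz":[0,0,0],"roll":0.121,"grip":60},{"xyz":[0,0,0],"roll":0.121,"grip":60},{"xyz":[0,0,0],"roll":0.121,"grip":60},{"xyz":[0,0,0],"roll":0.121,"grip":60},{"xyz":[0,0,0],"roll":0.121,"grip":60}]'

```text
time_s: 29.2
position: [0.4525, 0.1673, 0.1082]
tcp_rot: [[-0.402, 0.916, -0.002], [0.916, 0.402, -0.0], [0.001, -0.002, -1.0]]
force: [-0.5, -0.1, 0.1]
opening: 0.603
grasp_force: 0.0
```

Call:
move_arm --increments '[{"xyz":[0,0,0],"roll":0.121,"grip":60},{"xyz":[0,0,0],"roll":0.121,"grip":60},{"xyz":[0,0,0],"roll":0.121,"grip":60},{"xyz":[0,0,0],"roll":0.121,"grip":60},{"xyz":[0,0,0],"roll":0.121,"grip":60}]'

```text
time_s: 29.62
position: [0.4525, 0.1673, 0.1082]
tcp_rot: [[0.19, 0.982, -0.002], [0.982, -0.19, -0.0], [-0.001, -0.002, -1.0]]
force: [0.3, -0.4, 0.1]
opening: 0.608
grasp_force: 0.0
```

Call:
move_arm --increments '[{"xyz":[0,0,0],"roll":0.121,"grip":60},{"xyz":[0,0,0],"roll":0.121,"grip":60},{"xyz":[0,0,0],"roll":0.121,"grip":60},{"xyz":[0,0,0],"roll":0.121,"grip":60},{"xyz":[0,0,0],"roll":0.121,"grip":60}]'

```text
time_s: 30.03
position: [0.4525, 0.1673, 0.1082]
tcp_rot: [[0.715, 0.7, -0.002], [0.7, -0.715, -0.0], [-0.002, -0.001, -1.0]]
force: [-0.4, 0.2, -0.2]
opening: 0.599
grasp_force: 0.0
```

Call:
move_arm --increments '[{"xyz":[0,0,0],"roll":0.121,"grip":60},{"xyz":[0,0,0],"roll":0.121,"grip":60},{"xyz":[0,0,0],"roll":0.121,"grip":60},{"xyz":[0,0,0],"roll":0.121,"grip":60},{"xyz":[0,0,0],"roll":0.121,"grip":60}]'

```text
time_s: 30.45
position: [0.4525, 0.1673, 0.1082]
tcp_rot: [[0.986, 0.169, -0.002], [0.169, -0.986, -0.0], [-0.002, -0.0, -1.0]]
force: [-0.3, -0.5, -0.2]
opening: 0.594
grasp_force: 0.0
```

Call:
move_arm --increments '[{"xyz":[0,0,0],"roll":0.117,"grip":60},{"xyz":[0,0,0],"roll":0,"grip":60},{"xyz":[0,0,0],"roll":0,"grip":60}]'

```text
time_s: 30.7
position: [0.4527, 0.1673, 0.1085]
tcp_rot: [[0.998, 0.062, -0.002], [0.062, -0.998, -0.0], [-0.002, 0.0, -1.0]]
force: [-0.7, 0.3, 0.4]
opening: 0.599
grasp_force: 0.0
```

Call:
move_arm --increments '[{"xyz":[1.5,0,25],"roll":0,"grip":60},{"xyz":[0,0,25],"roll":0,"grip":58},{"xyz":[0,0,9],"roll":0,"grip":53},{"xyz":[0,0,0],"roll":0,"grip":49},{"xyz":[0,0,0],"roll":0,"grip":47}]'

```text
time_s: 31.12
position: [0.4543, 0.1674, 0.0498]
tcp_rot: [[0.998, 0.06, -0.002], [0.06, -0.998, -0.0], [-0.002, 0.0, -1.0]]
force: [0.3, -0.1, -0.3]
opening: 0.492
grasp_force: 0.0
```

Call:
move_arm --increments '[{"xyz":[0,0,0],"roll":0,"grip":46},{"xyz":[0,0,0],"roll":0,"grip":45.5},{"xyz":[0,0,0],"roll":0,"grip":45},{"xyz":[0,0,0],"roll":0,"grip":45}]'

```text
time_s: 31.45
position: [0.4555, 0.1676, 0.0511]
tcp_rot: [[0.998, 0.059, 0.002], [0.059, -0.998, 0.0], [0.002, -0.0, -1.0]]
force: [-0.7, -1.3, 3.5]
opening: 0.46
grasp_force: 23.5
```

Call:
move_arm --increments '[{"xyz":[0,0,-8],"roll":0,"grip":45},{"xyz":[0,0,-15],"roll":0,"grip":45},{"xyz":[0,0,0],"roll":-0.1184,"grip":45},{"xyz":[0,0,0],"roll":-0.1184,"grip":45},{"xyz":[0,0,0],"roll":-0.1184,"grip":45}]'

```text
time_s: 31.87
position: [0.4549, 0.1676, 0.0741]
tcp_rot: [[0.913, 0.408, 0.001], [0.408, -0.913, 0.0], [0.001, 0.0, -1.0]]
force: [0.3, -0.2, -1.5]
opening: 0.46
grasp_force: 24.2
```

Call:
move_arm --increments '[{"xyz":[0,0,0],"roll":-0.1184,"grip":45},{"xyz":[0,0,0],"roll":-0.1184,"grip":45},{"xyz":[0,0,0],"roll":-0.1184,"grip":45},{"xyz":[0,0,0],"roll":-0.1184,"grip":45},{"xyz":[0,0,0],"roll":-0.1184,"grip":45}]'

```text
time_s: 32.28
position: [0.4547, 0.1676, 0.0738]
tcp_rot: [[0.53, 0.848, 0.0], [0.848, -0.53, 0.0], [0.0, 0.0, -1.0]]
force: [0.3, -0.4, -1.5]
opening: 0.457
grasp_force: 24.2
```

Call:
move_arm --increments '[{"xyz":[0,0,0],"roll":-0.1184,"grip":45},{"xyz":[0,0,0],"roll":-0.1184,"grip":45},{"xyz":[0,0,0],"roll":-0.1184,"grip":45},{"xyz":[0,0,0],"roll":-0.1184,"grip":45},{"xyz":[0,0,0],"roll":-0.1184,"grip":45}]'

```text
time_s: 32.7
position: [0.4547, 0.1675, 0.0738]
tcp_rot: [[-0.033, 0.999, 0.0], [0.999, 0.033, 0.0], [0.0, 0.0, -1.0]]
force: [-0.7, -0.3, -1.0]
opening: 0.461
grasp_force: 24.2
```

Call:
move_arm --increments '[{"xyz":[0,0,0],"roll":0,"grip":45},{"xyz":[0,0,0],"roll":0,"grip":45}]'

```text
time_s: 32.87
position: [0.4548, 0.1675, 0.0736]
tcp_rot: [[-0.024, 1.0, 0.0], [1.0, 0.024, 0.0], [0.0, 0.0, -1.0]]
force: [0.1, -0.2, -1.4]
opening: 0.455
grasp_force: 24.2
```

```bash
cat > n.py <<'E'
from h import *
p,d=bot.capture("scene"); c=cloud("scene",d); h=cv2.cvtColor(p,cv2.COLOR_RGB2HSV)
for nm,x in (("near",.45),("samp",.547),("far",.643)):
  for lb,z0,z1 in (("foot",.014,.03),("slab",.03,.12)):
    m=(h[...,1]<70)&(h[...,2]>90)&(d>0)&(abs(c[...,0]-x)<.04)&(abs(c[...,1]-.19)<.06)&(c[...,2]>z0)&(c[...,2]<z1)
    q=c[m]
    if len(q)<8: continue
    r=cv2.minAreaRect(q[:,:2].astype(np.float32)*1000)
    print(nm,lb,len(q),np.round(r[0],1),np.round(r[1],1),round(r[2],1),np.percentile(q,[2,98],axis=0).round(4).tolist())
s=bot.read_state();print(s['position'],s['force'].round(1),s['tcp_rot'].round(3).tolist())
cv2.imwrite("/tmp/s.png",p[...,::-1])
E
python3 n.py
```

```text
near slab 190 [458.4 151.7] [42.6 37.3] 1.3 [[0.4401, 0.1336, 0.0361], [0.4785, 0.1701, 0.0846]]
samp foot 159 [547.4 200.9] [43.1 35.3] 3.7 [[0.5291, 0.1837, 0.0144], [0.5689, 0.2192, 0.028]]
samp slab 120 [549.  216.2] [40.5 10.2] 1.1 [[0.5298, 0.2112, 0.0319], [0.5685, 0.2202, 0.0872]]
far foot 202 [642.2 204.9] [44.  37.1] 4.2 [[0.6231, 0.1871, 0.0147], [0.6623, 0.2219, 0.0274]]
far slab 193 [641.9 219. ] [42.3 11.1] 3.0 [[0.6244, 0.2146, 0.0311], [0.6625, 0.2243, 0.0874]]
[0.45477478 0.16752427 0.07351864] [ 0.3  0.5 -1.1] [[-0.024, 1.0, 0.0], [1.0, 0.024, 0.0], [0.0, 0.0, -1.0]]
```

Call:
move_arm --increments '[{"xyz":[12,-5.5,0],"roll":-0.008,"grip":45},{"xyz":[14,0,0],"roll":0,"grip":45},{"xyz":[12,0,8],"roll":0,"grip":45},{"xyz":[4,0,8],"roll":0,"grip":45},{"xyz":[0,0,4],"roll":0,"grip":45}]'

```text
time_s: 33.33
position: [0.4475, 0.2101, 0.0521]
tcp_rot: [[-0.036, 0.999, -0.001], [0.999, 0.036, -0.0], [-0.0, -0.001, -1.0]]
force: [0.1, 0.5, -0.4]
opening: 0.456
grasp_force: 24.2
```

Call:
move_arm --increments '[{"xyz":[0,0,0.5],"roll":0,"grip":45},{"xyz":[0,0,0.5],"roll":0,"grip":45},{"xyz":[0,0,0],"roll":0,"grip":45},{"xyz":[0,0,0],"roll":0,"grip":45}]'

```text
time_s: 33.67
position: [0.448, 0.2089, 0.0521]
tcp_rot: [[-0.034, 0.999, -0.0], [0.999, 0.034, -0.0], [-0.0, -0.0, -1.0]]
force: [-0.2, -0.2, -1.1]
opening: 0.456
grasp_force: 24.2
```

```bash
python3 n.py | grep -v far
```

```text
near foot 133 [452.5 189.4] [43.  34.4] 11.1 [[0.4331, 0.175, 0.015], [0.473, 0.209, 0.0278]]
near slab 58 [452.9 203.5] [38.4  7.3] 12.0 [[0.4347, 0.2016, 0.0306], [0.4715, 0.2104, 0.0861]]
samp foot 163 [549.1 201.3] [44.2 36.2] 2.8 [[0.5291, 0.1838, 0.0149], [0.5685, 0.2176, 0.028]]
samp slab 195 [547.  215.9] [41.8 10.4] 3.7 [[0.5278, 0.211, 0.0311], [0.5674, 0.2202, 0.0872]]
[0.44812068 0.20894936 0.05225855] [ 1.1  0.4 -1.5] [[-0.034, 0.999, 0.0], [0.999, 0.034, 0.0], [0.0, 0.0, -1.0]]
```

Call:
move_arm --increments '[{"xyz":[2,0,0],"roll":0,"grip":45},{"xyz":[1.5,0,0],"roll":0,"grip":45},{"xyz":[1,0,0],"roll":0,"grip":45},{"xyz":[0,0,0],"roll":0,"grip":45}]'

```text
time_s: 34.05
position: [0.4478, 0.2141, 0.0523]
tcp_rot: [[-0.035, 0.999, 0.0], [0.999, 0.035, 0.0], [0.0, 0.0, -1.0]]
force: [-0.9, 0.4, -2.2]
opening: 0.457
grasp_force: 24.2
```

Call:
move_arm --increments '[{"xyz":[0.7,0,0],"roll":0,"grip":45},{"xyz":[0,0,0],"roll":0,"grip":45}]'

```text
time_s: 34.22
position: [0.4477, 0.2147, 0.0522]
tcp_rot: [[-0.035, 0.999, 0.0], [0.999, 0.035, 0.0], [0.0, 0.0, -1.0]]
force: [-0.0, 0.1, -1.0]
opening: 0.454
grasp_force: 24.2
```

Call:
move_arm --increments '[{"xyz":[0.7,0,0],"roll":0,"grip":45},{"xyz":[0,0,0],"roll":0,"grip":45}]'

```text
time_s: 34.38
position: [0.4476, 0.2153, 0.0522]
tcp_rot: [[-0.035, 0.999, 0.0], [0.999, 0.035, 0.0], [0.0, 0.0, -1.0]]
force: [0.7, -0.1, -1.3]
opening: 0.456
grasp_force: 24.2
```

Call:
move_arm --increments '[{"xyz":[0.7,0,0],"roll":0,"grip":45},{"xyz":[0,0,0],"roll":0,"grip":45}]'

```text
time_s: 34.55
position: [0.4476, 0.2157, 0.0521]
tcp_rot: [[-0.036, 0.999, -0.0], [0.999, 0.036, -0.0], [-0.0, -0.0, -1.0]]
force: [-0.7, -1.3, -1.0]
opening: 0.454
grasp_force: 24.2
```

Call:
move_arm --increments '[{"xyz":[0.5,0,0],"roll":0,"grip":45},{"xyz":[0,0,0],"roll":0,"grip":45}]'

```text
time_s: 34.72
position: [0.4476, 0.2159, 0.0522]
tcp_rot: [[-0.036, 0.999, -0.0], [0.999, 0.036, -0.001], [-0.001, -0.0, -1.0]]
force: [0.4, -3.8, 0.0]
opening: 0.456
grasp_force: 24.2
```

Call:
move_arm --increments '[{"xyz":[0,0,0.6],"roll":0,"grip":45},{"xyz":[0,0,0.5],"roll":0,"grip":45},{"xyz":[0,0,0],"roll":0,"grip":45}]'

```text
time_s: 34.97
position: [0.4476, 0.216, 0.0512]
tcp_rot: [[-0.036, 0.999, -0.0], [0.999, 0.036, -0.001], [-0.001, -0.0, -1.0]]
force: [0.6, -6.0, 2.0]
opening: 0.457
grasp_force: 24.2
```

Call:
move_arm --increments '[{"xyz":[0,0,0.5],"roll":0,"grip":45},{"xyz":[0,0,0],"roll":0,"grip":45}]'

```text
time_s: 35.13
position: [0.4476, 0.2159, 0.0511]
tcp_rot: [[-0.035, 0.999, -0.0], [0.999, 0.035, -0.001], [-0.001, -0.0, -1.0]]
force: [-1.0, -5.7, 7.0]
opening: 0.456
grasp_force: 24.2
```

```bash
python3 n.py | grep -v far
```

```text
near foot 138 [450.6 197.2] [45.1 34.1] 4.6 [[0.4317, 0.181, 0.0145], [0.472, 0.2155, 0.0283]]
near slab 66 [452.3 213.2] [39.4  9.4] 3.9 [[0.4344, 0.2089, 0.0311], [0.4717, 0.2182, 0.0862]]
samp foot 167 [548.  200.6] [42.5 36.1] 5.9 [[0.5287, 0.1841, 0.0146], [0.5683, 0.2177, 0.0295]]
samp slab 197 [547.6 215.9] [44.3  9.9] 2.1 [[0.5279, 0.2111, 0.0317], [0.5684, 0.2203, 0.0869]]
[0.44758462 0.21596111 0.05112507] [-1.4 -5.7  6.4] [[-0.036, 0.999, 0.0], [0.999, 0.036, -0.001], [-0.001, -0.0, -1.0]]
```

Call:
move_arm --increments '[{"xyz":[0,0,-0.3],"roll":0,"grip":45.5},{"xyz":[0,0,0],"roll":0,"grip":45.9},{"xyz":[0,0,0],"roll":0,"grip":46.3},{"xyz":[0,0,0],"roll":0,"grip":48},{"xyz":[0,0,0],"roll":0,"grip":52}]'

```text
time_s: 35.6
position: [0.4478, 0.217, 0.0508]
tcp_rot: [[-0.035, 0.999, 0.001], [0.999, 0.035, 0.001], [0.001, 0.001, -1.0]]
force: [-1.1, -0.4, 0.1]
opening: 0.493
grasp_force: 0.0
```

Call:
move_arm --increments '[{"xyz":[0,0,-5],"roll":0,"grip":56},{"xyz":[0,0,-25],"roll":0,"grip":56},{"xyz":[0,0,-30],"roll":0,"grip":56},{"xyz":[0,0,-12],"roll":0,"grip":40},{"xyz":[-32,0,0],"roll":0,"grip":11}]'

```text
time_s: 36.02
position: [0.4517, 0.1883, 0.1262]
tcp_rot: [[-0.04, 0.999, 0.01], [0.999, 0.04, 0.004], [0.003, 0.01, -1.0]]
force: [1.5, -0.4, -0.6]
opening: 0.478
grasp_force: 0.0
```

Call:
move_arm --increments '[{"xyz":[0,0,0],"roll":0.003,"grip":11},{"xyz":[0,0,0],"roll":0,"grip":11},{"xyz":[0,0,0],"roll":0,"grip":11}]'

```text
time_s: 36.27
position: [0.4487, 0.1846, 0.1229]
tcp_rot: [[-0.031, 1.0, -0.0], [1.0, 0.031, 0.0], [0.0, -0.0, -1.0]]
force: [1.0, -0.0, -0.6]
opening: 0.262
grasp_force: 0.0
```

```bash
python3 n.py
```

```text
near foot 137 [450.5 197.7] [46.6 36.7] 6.8 [[0.4319, 0.181, 0.0147], [0.4727, 0.2161, 0.0292]]
near slab 124 [453.6 213.5] [39.9  9.9] 0.8 [[0.4353, 0.2088, 0.0314], [0.4715, 0.2179, 0.0873]]
samp foot 167 [546.8 201.1] [45.3 37.5] 3.1 [[0.5285, 0.1839, 0.0151], [0.5688, 0.2174, 0.0289]]
samp slab 199 [548.2 215.1] [42.8 10.5] 3.7 [[0.5288, 0.2108, 0.0316], [0.5682, 0.2205, 0.0873]]
far foot 205 [642.8 205.5] [40.3 37.4] 2.1 [[0.6241, 0.1871, 0.0144], [0.6624, 0.2222, 0.0278]]
far slab 242 [642.3 219.8] [42.8 12.1] 3.3 [[0.6239, 0.2145, 0.0315], [0.6631, 0.2238, 0.0872]]
[0.44853465 0.18485849 0.12270782] [0.1 0.3 0.6] [[-0.032, 0.999, -0.0], [0.999, 0.032, 0.0], [0.0, -0.0, -1.0]]
```

Call:
move_arm --increments '[{"xyz":[-4,0,30],"roll":0,"grip":11},{"xyz":[0,0,30],"roll":0,"grip":11},{"xyz":[0,0,25],"roll":0,"grip":11},{"xyz":[0,0,9],"roll":0,"grip":11},{"xyz":[0,0,0],"roll":0,"grip":11}]'

```text
time_s: 36.73
position: [0.4471, 0.1807, 0.0266]
tcp_rot: [[-0.033, 0.999, -0.005], [0.999, 0.033, -0.001], [-0.001, -0.005, -1.0]]
force: [-0.3, 0.0, 1.0]
opening: 0.112
grasp_force: 0.0
```

Call:
move_arm --increments '[{"xyz":[5,0,0],"roll":0,"grip":11},{"xyz":[5,0,0],"roll":0,"grip":11},{"xyz":[3,0,0],"roll":0,"grip":11},{"xyz":[1.5,0,0],"roll":0,"grip":11},{"xyz":[0,0,0],"roll":0,"grip":11}]'

```text
time_s: 37.15
position: [0.449, 0.1957, 0.0298]
tcp_rot: [[-0.033, 0.999, 0.002], [0.999, 0.033, 0.0], [0.0, 0.002, -1.0]]
force: [-0.3, -0.8, -0.5]
opening: 0.107
grasp_force: 0.0
```

Call:
move_arm --increments '[{"xyz":[1,0,0],"roll":0,"grip":11},{"xyz":[0,0,0],"roll":0,"grip":11}]'

```text
time_s: 37.32
position: [0.4486, 0.1961, 0.0293]
tcp_rot: [[-0.032, 0.999, 0.001], [0.999, 0.032, 0.0], [0.0, 0.001, -1.0]]
force: [0.4, -0.4, 0.6]
opening: 0.111
grasp_force: 0.0
```

Call:
move_arm --increments '[{"xyz":[0.8,0,0],"roll":0,"grip":11},{"xyz":[0,0,0],"roll":0,"grip":11}]'

```text
time_s: 37.48
position: [0.4484, 0.1967, 0.0289]
tcp_rot: [[-0.032, 0.999, 0.0], [0.999, 0.032, 0.0], [0.0, 0.0, -1.0]]
force: [0.1, 0.2, -0.6]
opening: 0.112
grasp_force: 0.0
```

Call:
move_arm --increments '[{"xyz":[0.8,0,0],"roll":0,"grip":11},{"xyz":[0,0,0],"roll":0,"grip":11}]'

```text
time_s: 37.65
position: [0.4483, 0.1974, 0.0288]
tcp_rot: [[-0.032, 0.999, -0.0], [0.999, 0.032, -0.0], [-0.0, -0.0, -1.0]]
force: [1.6, -0.8, 0.4]
opening: 0.11
grasp_force: 0.3
```

Call:
move_arm --increments '[{"xyz":[0.8,0,0],"roll":0,"grip":11},{"xyz":[0,0,0],"roll":0,"grip":11}]'

```text
time_s: 37.82
position: [0.4483, 0.1976, 0.0288]
tcp_rot: [[-0.033, 0.999, -0.0], [0.999, 0.033, -0.001], [-0.001, -0.0, -1.0]]
force: [0.1, -5.4, 0.3]
opening: 0.11
grasp_force: 2.3
```

Call:
move_arm --increments '[{"xyz":[0.8,0,0],"roll":0,"grip":11},{"xyz":[0,0,0],"roll":0,"grip":11}]'

```text
time_s: 37.98
position: [0.4483, 0.1977, 0.0288]
tcp_rot: [[-0.034, 0.999, -0.001], [0.999, 0.034, -0.002], [-0.002, -0.001, -1.0]]
force: [0.8, -9.1, 1.6]
opening: 0.108
grasp_force: 4.4
```

It is firmly home, with no movement as the force rose. Backing away for the final look.

Call:
move_arm --increments '[{"xyz":[-1,0,0],"roll":0,"grip":11},{"xyz":[-2,0,0],"roll":0,"grip":11},{"xyz":[-4,0,0],"roll":0,"grip":11},{"xyz":[-10,0,0],"roll":0,"grip":11},{"xyz":[0,0,-30],"roll":0,"grip":11}]'

```text
time_s: 38.4
position: [0.4456, 0.1802, 0.0551]
tcp_rot: [[-0.031, 0.999, -0.011], [1.0, 0.031, -0.002], [-0.001, -0.011, -1.0]]
force: [-0.7, -0.2, 0.8]
opening: 0.109
grasp_force: 0.0
```

Call:
move_arm --increments '[{"xyz":[0,0,-35],"roll":0,"grip":11},{"xyz":[0,0,-35],"roll":0,"grip":11},{"xyz":[-40,0,-10],"roll":0,"grip":11},{"xyz":[-40,0,0],"roll":0,"grip":11},{"xyz":[-40,0,0],"roll":0,"grip":11}]'

```text
time_s: 38.82
position: [0.4532, 0.0611, 0.1402]
tcp_rot: [[-0.035, 0.999, 0.004], [0.999, 0.035, -0.0], [-0.0, 0.004, -1.0]]
force: [1.0, -0.7, 0.5]
opening: 0.112
grasp_force: 0.0
```

Call:
move_arm --increments '[{"xyz":[-40,0,0],"roll":0,"grip":11},{"xyz":[-40,0,0],"roll":0,"grip":11},{"xyz":[-40,0,0],"roll":0,"grip":11},{"xyz":[0,0,0],"roll":0,"grip":11}]'

```text
time_s: 39.15
position: [0.4586, -0.0652, 0.1392]
tcp_rot: [[-0.025, 1.0, 0.004], [1.0, 0.025, -0.004], [-0.004, 0.004, -1.0]]
force: [0.1, 0.0, 0.4]
opening: 0.108
grasp_force: 0.0
```

```bash
python3 n.py
python3 - <<'E'
from h import *
p=cv2.imread("/tmp/s.png");u,v=proj("scene",[.55,.2,.04]).astype(int)
a=cv2.resize(p[v-60:v+60,u-80:u+80],(533,400),interpolation=cv2.INTER_CUBIC)
t,d=bot.capture("top"); c=cloud("top",d); t=t[...,::-1]
u,v=proj("top",[.545,.2,.04]).astype(int)
b=cv2.resize(t[v-75:v+75,u-40:u+40],(213,400),interpolation=cv2.INTER_CUBIC)
cv2.imwrite("pics/fin.png",np.hstack([a,b]))
g=cv2.cvtColor(np.ascontiguousarray(t[...,::-1]),cv2.COLOR_RGB2HSV)
for x in (.45,.546,.64):
    m=(g[...,1]<70)&(d>0)&(abs(c[...,0]-x)<.035)&(abs(c[...,1]-.21)<.03)&(c[...,2]>.075)&(c[...,2]<.1); q=c[m]
    r=cv2.minAreaRect(q[:,:2].astype(np.float32)*1000); print("top",np.round(r[0],1),np.round(r[1],1),round(r[2],1))
q=c[(abs(c[...,0]-.55)<.05)&(abs(c[...,1]+.145)<.045)&(c[...,2]>.055)&(c[...,2]<.07)];print("jar",q.mean(0).round(4))
q=c[(abs(c[...,0]-.48)<.08)&(abs(c[...,1]-.395)<.075)&(c[...,2]>.08)&(c[...,2]<.095)];print("cup",(q.min(0)/2+q.max(0)/2).round(4))
E
```

```text
near foot 142 [451.7 199.1] [44.2 37.3] 4.7 [[0.4307, 0.1813, 0.0147], [0.4725, 0.2177, 0.0296]]
near slab 139 [451.7 214.1] [41.7 10.8] 0.9 [[0.4335, 0.2088, 0.0329], [0.4714, 0.2183, 0.0871]]
samp foot 159 [548.6 201.7] [41.7 36.2] 0.8 [[0.5293, 0.1838, 0.0149], [0.569, 0.2178, 0.0274]]
samp slab 195 [547.8 215.7] [41.7 10.1] 1.4 [[0.5293, 0.2108, 0.031], [0.5682, 0.2202, 0.0873]]
far foot 207 [643.1 204.8] [42.2 37.2] 5.3 [[0.6236, 0.1874, 0.0146], [0.6628, 0.2217, 0.0285]]
far slab 235 [642. 219.] [43.4 10.5] 0.7 [[0.6226, 0.2142, 0.0315], [0.6623, 0.2238, 0.0872]]
[ 0.4573632  -0.06198404  0.13899701] [-0.4 -0.3  0.2] [[-0.025, 1.0, 0.002], [1.0, 0.025, -0.001], [-0.001, 0.002, -1.0]]
top [446.8 213.3] [39.6  9.3] 0.4
top [543.9 216.8] [38.8 10. ] 1.7
top [637.4 220.1] [38.8 10. ] 2.9
jar [ 0.5533 -0.1574  0.0614]
cup [0.4823 0.3836 0.0846]
```

View pics/fin.png

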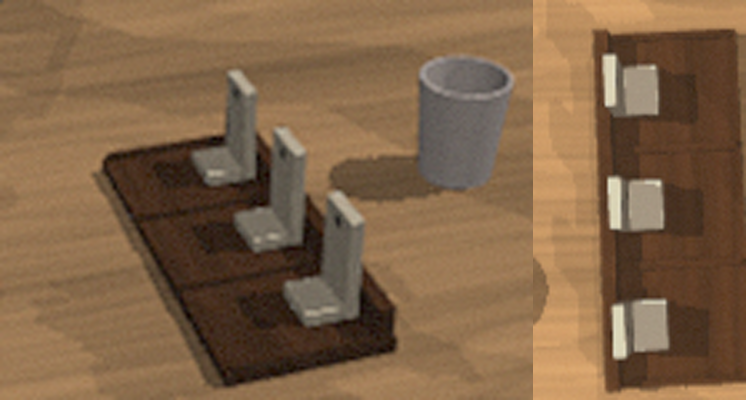

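The final view shows all three tiles upright, backs on the rail and feet to the front. The jar reading may have been skewed by the arm blocking the view, so I'll check it from the scene camera before handing in.

Run:
```python
from h import *
def jar(p,d):
    c=cloud("scene",d); q=c[(d>0)&(abs(c[...,0]-.56)<.05)&(abs(c[...,1]+.145)<.045)&(c[...,2]>.02)&(c[...,2]<.07)]
    return len(q),q.mean(0).round(4),np.percentile(q,[2,98],axis=0).round(4).tolist()
S=np.load("/tmp/scene0.npz"); print(jar(S["p"],S["d"])); p,d=bot.capture("scene"); j=jar(p,d); print(j)
if abs(j[1]-jar(S["p"],S["d"])[1]).max()<.002: print(bot.hand_in())
```

```text
(472, array([ 0.565 , -0.1497,  0.0457]), [[0.5382, -0.1702, 0.0213], [0.5779, -0.1298, 0.0615]])
(472, array([ 0.565 , -0.1497,  0.0456]), [[0.5387, -0.1701, 0.0212], [0.577, -0.1298, 0.0617]])
the job is handed in; nothing more can be done
None
```

I handed the job in at about 39 s: tile_b stands in the far bay and tile_a in the near bay, both upright, foot to the open front and back flush on the rail, each within about 3 mm of its bay's middle; the sample tile, jar and cup have not moved.

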